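Set up the butter warmer

TASK

Set up the little butter warmer on its round wooden board, wherever the board stands: first put the tea light in the middle of the board, then stand the steel hood over it, grate upwards, centred on the board. Next stand the copper butter pan upright in the middle of the hood's grate, and last put the lid on the pan so that it sits fully home. Leave the garlic, the little wooden pot and the lemon where they are.

Things in the scene. Friction and masses are not known exactly. Their poses are not given: they have to be found in the camera images.
- board: Round wooden board, 96 mm across, 12 mm thick, fixed to the worktop; a thin dark circle 69 mm across marks its middle. It and the four parts swap places from start to start. Origin: centre of its underside, z up; its top is 12 mm above.
- tea_light: Tea light: small low metal cup with pale green wax, 38 mm across, 15 mm high, standing upright, loose, about 25 g. Origin: centre of its underside, z up. Grip round its side.
- hood: Hood of the warmer: dark steel tube 64 mm across, 44 mm high, open below (inside 58 mm across, 40 mm free height), five grate bars across the top flush with the rim, air holes round the foot. Upright, loose, about 140 g. Origin: centre of its lower edge, z up; the grate is 44 mm above. Grip round its side.
- pan: Small open copper butter pan: 54 mm across the base, 62 mm across the rim, 38 mm high, opening 57 mm, about 160 g, upright, loose. A straight handle sticks out along the pan's own -x at 24 to 40 mm height, to 74 mm from the axis; it first points within 0.4 rad of world -x. Grip the body across, along the pan's y. Origin: centre of its underside, z up.
- lid: Pan lid: copper disc 64 mm across with a round dark wooden knob and, below, a 50 mm round, 5 mm deep step on which it stands at first; loose, about 60 g. Origin: centre of the step's underside, z up; disc at 5 to 9 mm, knob (21 mm across) at 16 to 28 mm above a thinner neck, top at 30 mm. Seated: step inside the pan, disc on its rim, origin 33 mm above the pan's.
- garlic: Bystander: garlic bulb, 56 mm across and high. Origin: centre of its underside. Not to be moved.
- pinch_pot: Bystander: little round wooden bowl, 73 mm across, 35 mm high. Origin: centre of its underside. Not to be moved.
- lemon: Bystander: lemon, 71x53 mm, 51 mm high. Origin: underside of its middle. Not to be moved.
There are look-alikes about, which are no part of the job. Several things look just like the tea_light: the one meant starts farthest from the robot's base.

How it is judged:
On the way, in this order (a step that is already met when the one before it is completed fails the run):
1. the tea light stands released in the middle of the board (horizontal distance between tea_light and board below 0.012 m and z of tea_light in the frame of board between 0.009 and 0.015 m and angle between tea_light's own z axis and vertical below 0.08 rad and contact force between the fingers and tea_light below 0.05 N and linear speed of tea_light below 0.02 m/s and angular speed of tea_light below 0.2 rad/s), for 0.2 s.
2. the hood stands released on the board over the tea light (horizontal distance between each of hood, tea_light and board below 0.012 m and z of hood in the frame of board between 0.009 and 0.015 m and angle between each of hood, tea_light's own z axis and vertical below 0.08 rad and z of tea_light in the frame of board between 0.009 and 0.015 m and contact force between the fingers and hood below 0.05 N and linear speed of hood below 0.02 m/s and angular speed of hood below 0.2 rad/s), for 0.2 s.
3. the pan stands released on the hood's grate (horizontal distance between pan and hood below 0.012 m and z of pan in the frame of hood between 0.041 and 0.047 m and angle between each of pan, hood's own z axis and vertical below 0.08 rad and horizontal distance between hood and board below 0.012 m and z of hood in the frame of board between 0.009 and 0.015 m and contact force between the fingers and pan below 0.05 N and linear speed of pan below 0.02 m/s and angular speed of pan below 0.2 rad/s), for 0.2 s.
4. the lid lies released and seated on the pan (horizontal distance between lid and pan below 0.0085 m and z of lid in the frame of pan between 0.03 and 0.036 m and angle between each of lid, pan's own z axis and vertical below 0.08 rad and horizontal distance between pan and hood below 0.012 m and z of pan in the frame of hood between 0.041 and 0.047 m and contact force between the fingers and lid below 0.05 N and linear speed of lid below 0.02 m/s and angular speed of lid below 0.2 rad/s), for 0.2 s.
At the end, for the whole second after the job is handed in: Tea light upright on the board within 12 mm of its centre; hood over it, within 12 mm of the board's centre; pan upright on the grate within 12 mm of the hood's axis; lid seated on the pan within 8.5 mm; heights within 3 mm, tilts under 0.08 rad; all released and at rest (horizontal distance between each of tea_light, hood and board below 0.012 m and z of tea_light in the frame of board between 0.009 and 0.015 m and angle between each of tea_light, hood, pan, lid's own z axis and vertical below 0.08 rad and z of hood in the frame of board between 0.009 and 0.015 m and horizontal distance between pan and hood below 0.012 m and z of pan in the frame of hood between 0.041 and 0.047 m and horizontal distance between lid and pan below 0.0085 m and z of lid in the frame of pan between 0.03 and 0.036 m and linear speed of each of tea_light, hood, pan, lid below 0.02 m/s and angular speed of each of tea_light, hood, pan, lid below 0.2 rad/s); the robot touches nothing.
It fails at once if the garlic bulb is moved more than 25 mm (distance of garlic from where it was at the start of the episode above 0.025 m).
It fails at once if the wooden pinch pot is moved more than 25 mm (distance of pinch_pot from where it was at the start of the episode above 0.025 m).
It fails at once if the lemon is moved more than 25 mm (distance of lemon from where it was at the start of the episode above 0.025 m).
It also fails if it takes over 120 s, if anything falls off the work surface, if the arm or the gripper's body presses on something with over 40 N, if the wrist force passes 120 N, or if a joint passes its speed limit or range.

ROBOT

A 6-joint arm with a two-finger parallel gripper is mounted at the origin on a cart in front of the work surface, level with it; the furniture and walls round the work are solid. World frame = base frame: x ahead of the robot, y to its left, z up, the work surface at z = 0. Lengths are in m, angles in rad, forces in N, time in s.
With the tool pointing down it reaches from about 0.375 to 0.9 m from the base axis. Payload 3.1 kg.
Tool frame: the origin (TCP) lies on the centre line of the jaws, within the pads' length; the fingertips stand r.nose_length ahead of it and the grasp point (between the pads) lies 3 mm ahead of it (r.nose_length is the distance from the TCP to the fingertips, in m); z points along the fingers, y is the line along which they close (so a half turn about z gives the same grasp; the last joint's range is limited). The gripper opens to 87 mm and grips with 3 to 60 N. Pads are 19 mm wide; open, the fingers measure 117 mm over their backs; the gripper's body (75 mm by 190 mm) begins 51 mm behind the grasp point.
Start: joints at [1.004, 0.527, 1.433, -0, 1.181, -0.178], TCP at [0.236, 0.579, 0.211] pointing down, gripper open.
Joint ranges: [-3.08, 3.08], [-0.75, 2.2], [0.22, 2.44], [-1.43, 4.57], [0, 2.65], [-2.85, 2.85]. Speed limits (rad/s): [2.79, 2.79, 3.14, 3.14, 3.14, 3.14].

INTERFACE

Orientations are given as [roll, pitch, yaw] about the fixed x, y, z axes, in that order (R = Rz(yaw) Ry(pitch) Rx(roll)).
In Python, from plant import sensors, get_image, workorder, r gives the robot as it stands.
- The arm moves only by the tool carry_out, never from a script. Its argument "targets" is a list of rows, each an object of numbers: "x", "y", "z": the shift along the tool's x, y, z each as a share of 30 cm, from -1 to 1; "yaw": the turn about the tool's z as a share of 0.5 rad, from -1 to 1; "grip": the opening, from 0 (shut) to 1 (fully open). A call has 1 to 10 rows; each row is the pose to reach, as a shift and turn from the pose commanded when the call began, along the tool's axes at that moment; what a row does not reach only later rows make up. A row lasts 1/8 s, in which the tool goes at most 62.5 mm and 10.7 degrees, less where a joint would pass 70% of its speed; a pose out of reach is approached as far as the arm can. A call with a number of a shift or a turn outside -1 to 1 is refused whole. A call with a gripper value outside its range is refused whole. The fingers move at their own pace and stop on an object; "newtons" is the grip in N (left out, the last holds). Time passes only in rows, so rows that repeat a pose let the fingers close. It gives the time, the measured TCP pose, the force, the opening and the grip force at its end, in the units of the state.
- sensors.state(): the state, without advancing time (a new reading comes with each control period).
- get_image(name): name is "scene" or "top"; returns a dict with "color" (480x640x3 uint8, red, green, blue), "z_map" (480x640 float32, m along the optical axis (not along the pixel's ray), 0 where there is no reading), "intrinsics" (3x3 intrinsics, pixels), "dist" ([k1, k2, p1, p2, k3] as OpenCV has them; the pictures are not rectified), "extrinsics" (4x4, takes a point from camera to world coordinates). Camera axes: x right, y down, z forward; pixel columns grow to the right and rows downward; lengths in m; the calibration is good to about 2 mm. A picture is of the moment at which its call begins.
- workorder.job_done(): hands the job in; it is judged then, once.
The state is a dict: "clock": time; "joint_pos": joint angles; "qd": joint speeds; "effort": joint torques, N m; "eef_pos": TCP position; "orientation": TCP orientation; "force": force on the tool from outside, world axes, zero at the start; "torque": the same for the moment, N m; "gripper_width": finger opening in m; "gripper_force": force on a finger pad.
Only numpy, scipy, OpenCV 4.12 (cv2) and the standard library are available. Lean on these libraries where they do the work, as an engineer would, in place of code of your own. Each camera call takes 0.05 s, during which the arm holds its last target. There are 200 camera calls.

## Working session

There is one attempt and no reset: what is moved stays moved. The work goes in short steps, Python scripts to look and compute and a tool call to move; the robot and the scene stay as the last step left them, time stands still between calls to the robot, and variables do not carry over. Pictures are saved under pics/ and viewed, at most 14 in all, crops included, and the job is handed in when it is done.

Besides the shell and the picture viewer there is one more tool, called after "Call:" by a JSON object that holds its "op" and its "data", one argument or row to a line. carry_out: Moves the arm, as the interface text tells. Shift numbers are shares of 30 cm and turn numbers shares of 0.5 rad, none past 1 either way. Its arguments: {"type":"object","properties":{"targets":{"type":"array","items":{"type":"object","properties":{"x":{"type":"number"},"y":{"type":"number"},"z":{"type":"number"},"yaw":{"type":"number"},"grip":{"type":"number"}}}},"newtons":{"type":"number"}},"required":["targets"]}

```bash
ls; mkdir -p pics
cat > h.py <<'E'
import numpy as np, cv2
from plant import sensors, get_image, workorder, r
def shot(n,save=None):
    d=get_image(n)
    if save: cv2.imwrite('pics/'+save,d['color'][:,:,::-1])
    return d
def ray(d,u,v):
    p=cv2.undistortPoints(np.array([[[u,v]]],float),np.array(d['intrinsics']),np.array(d['dist']))[0,0]
    E=np.array(d['extrinsics']); return E[:3,3],E[:3,:3]@np.array([p[0],p[1],1.])
def onplane(d,u,v,z):
    o,k=ray(d,u,v); return o+k*(z-o[2])/k[2]
def cloud(d):
    K=np.array(d['intrinsics']);E=np.array(d['extrinsics'])
    v,u=np.mgrid[0:480,0:640]
    p=cv2.undistortPoints(np.stack([u.ravel(),v.ravel()],1).astype(float)[:,None],K,np.array(d['dist']))[:,0]
    z=d['z_map'].ravel()
    P=np.c_[p*z[:,None],z]@E[:3,:3].T+E[:3,3]
    P[z==0]=np.nan
    return P.reshape(480,640,3)
E
python3 - <<'E'
from h import *
for n in ('scene','top'):
    d=shot(n,n+'0.png'); E=np.array(d['extrinsics']); print(n,E.round(3).tolist(),np.array(d['intrinsics']).round(1).tolist(),d['dist'])
print(sensors.state(), r.nose_length)
E
```

```text
pics
scene [[0.6, -0.539, 0.591, -0.305], [-0.8, -0.396, 0.452, -0.514], [-0.01, -0.744, -0.668, 0.855], [0.0, 0.0, 0.0, 1.0]] [[546.0, 0.0, 323.2], [0.0, 546.0, 239.6], [0.0, 0.0, 1.0]] [-0.11440219  0.          0.          0.          0.        ]
top [[0.021, -0.997, 0.073, 0.323], [-1.0, -0.02, 0.012, 0.04], [-0.01, -0.073, -0.997, 1.065], [0.0, 0.0, 0.0, 1.0]] [[482.5, 0.0, 327.5], [0.0, 482.5, 242.3], [0.0, 0.0, 1.0]] [-0.02831719  0.          0.          0.          0.        ]
{'clock': 0.1, 'joint_pos': array([ 1.00448297e+00,  5.28417810e-01,  1.43378043e+00, -5.46932905e-06,
        1.18139680e+00, -1.78481160e-01]), 'qd': array([-0.00037486, -0.00215279, -0.00512314, -0.00165289, -0.00103415,
       -0.00024599]), 'effort': array([-3.35271106e-04, -4.40984702e+01, -1.77150357e+01,  6.34817686e-02,
        5.34209528e-02, -2.88836236e-05]), 'eef_pos': array([0.23595295, 0.57800794, 0.21034011]), 'orientation': array([-3.13962118e+00, -3.50517588e-04,  2.75376219e+00]), 'force': array([-0.13453906, -0.06413968,  0.25486148]), 'torque': array([-0.0221034 , -0.03457717,  0.00036831]), 'gripper_force': 0.0, 'gripper_width': 0.08728188735006857} 0.022
```

View pics/scene0.png

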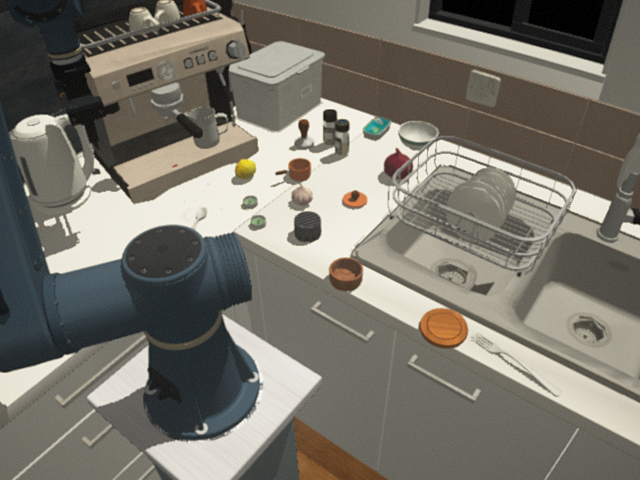

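View pics/top0.png

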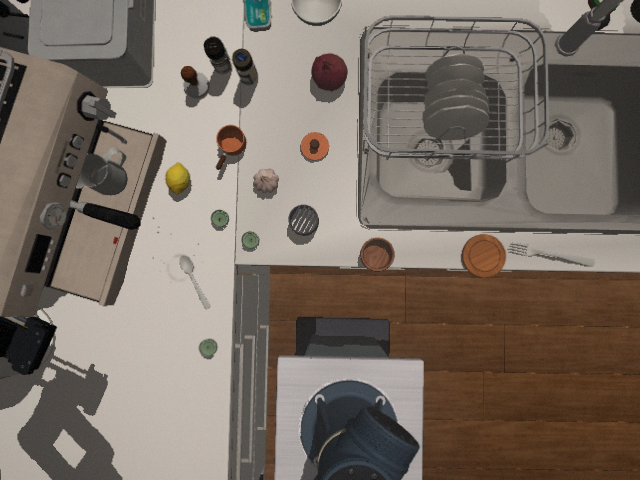

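The top view shows the board at (485,255), the hood at (304,220), the pan at (231,139) with its handle towards (222,163), and the lid at (314,146). The bystanders are the garlic (265,181), lemon (178,178) and pinch pot (377,254). There are three tea-light candidates: A (220,219), B (250,241) and C (208,348). The one meant is the farthest from the base, so I'll measure all three and crop.

```bash
cat >> h.py <<'E'
def blob(d,box,lo,hi):
    x0,y0,x1,y1=box
    hsv=cv2.cvtColor(d['color'],cv2.COLOR_RGB2HSV)
    m=np.zeros((480,640),np.uint8); m[y0:y1,x0:x1]=cv2.inRange(hsv,np.array(lo),np.array(hi))[y0:y1,x0:x1]
    n,l,s,c=cv2.connectedComponentsWithStats(m)
    i=1+np.argmax(s[1:,4]); return (l==i),s[i],c[i]
def tri(d1,p1,d2,p2):
    o1,k1=ray(d1,*p1);o2,k2=ray(d2,*p2)
    t=np.linalg.lstsq(np.c_[k1,-k2],o2-o1,rcond=None)[0]
    a,b=o1+k1*t[0],o2+k2*t[1]; return (a+b)/2,np.linalg.norm(a-b)
E
python3 - <<'E'
from h import *
t=shot('top');s=shot('scene');ct=cloud(t);cs=cloud(s)
G=([35,25,40],[95,255,255]);O=([0,110,50],[20,255,255]);D=([0,0,0],[179,255,110])
items={'A':((205,205,235,235),(240,194,259,212),G),'B':((238,228,264,252),(248,212,268,231),G),'C':((195,335,222,362),None,G),
'hood':((285,200,324,240),(290,208,325,243),D),'pan':((215,122,247,155),(286,155,313,184),O),'lid':((298,130,332,164),(340,188,370,212),O),
'board':((455,228,512,282),(415,302,472,350),O),'pot':((358,232,398,275),(325,252,368,295),O)}
for k,(bt,bs,c) in items.items():
    out=[k]; cc=[]
    for d,cl,b in ((t,ct,bt),(s,cs,bs)):
        if b is None: continue
        m,st,ce=blob(d,b,*c); P=cl[m]; P=P[~np.isnan(P[:,0])]
        top=np.percentile(P[:,2],90); Q=P[P[:,2]>top-.006]
        cc.append(ce); (mc,rad)=cv2.minEnclosingCircle(np.argwhere(m)[:,::-1].astype(np.float32))
        out+=['area',st[4],ce.round(1),'circ',np.round(mc,1),round(rad,1),'topz',round(top,4),'mid',((Q.min(0)+Q.max(0))/2).round(4),'ext',np.ptp(Q,axis=0).round(3)]
    if len(cc)==2: p,e=tri(t,cc[0],s,cc[1]); out+=['TRI',p.round(4),round(e,4)]
    print(*out)
# table level
print('table',np.nanmedian(ct[260:330,160:200,2]),np.nanmedian(ct[180:200,300:340,2]),np.nanmedian(cs[225:235,350:365,2]))
a=cv2.resize(t['color'][190:370,180:290,::-1],None,fx=3.2,fy=3.2,interpolation=cv2.INTER_CUBIC)
b=cv2.resize(t['color'][115:270,200:340,::-1],None,fx=3,fy=3.72)
cv2.imwrite('pics/crop.png',np.hstack([a,cv2.resize(b,(420,a.shape[0]))]))
E
```

```text
A area 209 [219.5 217.9] circ [219.1 217.7] 8.3 topz 0.0112 mid [0.4485 0.2921 0.0123] ext [0.036 0.036 0.014] area 83 [249.6 200.8] circ [249.5 201. ] 6.6 topz 0.0157 mid [0.444  0.2899 0.0151] ext [0.034 0.036 0.01 ] TRI [0.4484 0.2925 0.0118] 0.0012
B area 213 [249.9 239.8] circ [249.9 240. ] 8.6 topz 0.0109 mid [0.4013 0.2241 0.0116] ext [0.036 0.033 0.013] area 103 [257.6 220.8] circ [257.8 220.5] 7.2 topz 0.0134 mid [0.4024 0.2225 0.013 ] ext [0.039 0.041 0.011] TRI [0.4014 0.2233 0.012 ] 0.0007
C area 214 [207.6 347.4] circ [207.8 347.2] 8.4 topz 0.011 mid [0.1666 0.3081 0.0116] ext [0.036 0.036 0.013]
hood area 842 [302.4 222.7] circ [301.  222.8] 19.0 topz 0.0453 mid [0.446  0.1056 0.0445] ext [0.061 0.06  0.01 ] area 698 [306.9 226.9] circ [306.3 226.8] 16.0 topz 0.0442 mid [0.4455 0.1056 0.0428] ext [0.065 0.063 0.009] TRI [0.4418 0.1065 0.0237] 0.0042
pan area 684 [231.1 139.6] circ [230.8 139.8] 15.5 topz 0.0364 mid [0.6206 0.2698 0.0363] ext [0.061 0.06  0.012] area 397 [299.3 169.1] circ [299.3 168.7] 11.8 topz 0.035 mid [0.6188 0.271  0.0352] ext [0.067 0.063 0.012] T
[... 201 characters left out ...]
0196 mid [0.615  0.0876 0.0233] ext [0.017 0.024 0.019] TRI [0.6158 0.087  0.0058] 0.001
board area 1940 [483.3 260.7] circ [483.  265.8] 31.8 topz 0.0144 mid [ 0.3778 -0.2888  0.0135] ext [0.094 0.094 0.01 ] area 1481 [443.5 327.6] circ [443.5 327. ] 24.0 topz 0.0144 mid [ 0.3776 -0.29    0.0133] ext [0.095 0.093 0.01 ] TRI [ 0.3681 -0.2896  0.0154] 0.0067
pot area 811 [375.9 260.6] circ [377.5 261. ] 23.4 topz 0.0343 mid [ 0.3741 -0.0538  0.0339] ext [0.071 0.069 0.01 ] area 501 [344.8 273.4] circ [345.5 272.9] 17.0 topz 0.0345 mid [ 0.3736 -0.0558  0.0343] ext [0.071 0.072 0.011] TRI [ 0.3635 -0.055   0.0298] 0.0076
table 0.0002312771994232854 -5.320434001920837e-06 0.00012138045638832029
```

View pics/crop.png

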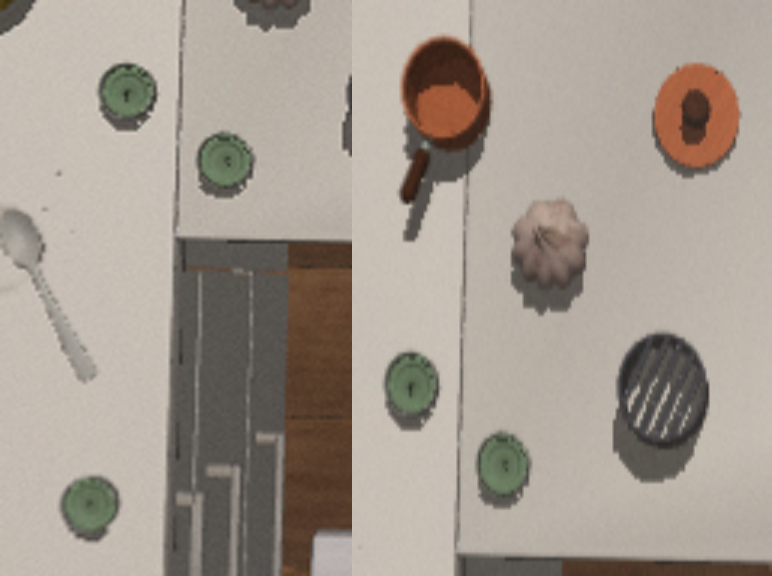

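Candidates A (220,219), B (250,241) and C (208,348) are at 0.535, 0.460 and 0.35 m from the base. A is the farthest, so A is the tea light, and the crop confirms it as the upper-left green cup. The pan's handle runs along (-0.94, 0.35), so the present yaw already closes the jaws along the pan's y.

```bash
cat >> h.py <<'E'
def go(*pts):
    s=sensors.state(); p=np.array(s['eef_pos']); w=s['orientation'][2]
    X=np.array([np.cos(w),np.sin(w),0]);Y=np.array([np.sin(w),-np.cos(w),0])
    print('at',p.round(4),'yaw',round(w,4),'width',round(s['gripper_width'],4),'t',s['clock'])
    for q in pts:
        d=np.array(q)-p; print(q,'->',np.round([d@X/.3,d@Y/.3,-d[2]/.3],3))
E
python3 - <<'E'
from h import *
go((.28,.36,.20),(.28,.36,.12))
E
```

```text
at [0.2361 0.5782 0.2106] yaw 2.7538 width 0.0872 t 0.2
(0.28, 0.36, 0.2) -> [-0.411 -0.618  0.035]
(0.28, 0.36, 0.12) -> [-0.411 -0.618  0.302]
```

Call:
{"op": "carry_out", "data": {
  "targets": [
    {"x": -0.2, "y": -0.3, "z": 0, "grip": 0.68},
    {"x": -0.41, "y": -0.62, "z": 0.03, "grip": 0.68},
    {"x": -0.41, "y": -0.62, "z": 0.03, "grip": 0.68},
    {"x": -0.41, "y": -0.62, "z": 0.03, "grip": 0.68},
    {"x": -0.41, "y": -0.62, "z": 0.03, "grip": 0.68},
    {"x": -0.41, "y": -0.62, "z": 0.03, "grip": 0.68}
  ]
}}

```text
invalid input
```

Run:
```python
from h import *
go((.4484,.2925,.12),(.4484,.2925,.026))
```

```text
at [0.2361 0.5782 0.2106] yaw 2.7538 width 0.0872 t 0.2
(0.4484, 0.2925, 0.12) -> [-1.015 -0.614  0.302]
(0.4484, 0.2925, 0.026) -> [-1.015 -0.614  0.615]
```

Call:
{"op": "carry_out", "data": {
  "targets": [
    {"x": -0.2, "y": -0.3, "z": 0, "yaw": 0, "grip": 0.68},
    {"x": -0.41, "y": -0.62, "z": 0.03, "yaw": 0, "grip": 0.68},
    {"x": -0.41, "y": -0.62, "z": 0.03, "yaw": 0, "grip": 0.68},
    {"x": -0.41, "y": -0.62, "z": 0.03, "yaw": 0, "grip": 0.68},
    {"x": -0.41, "y": -0.62, "z": 0.03, "yaw": 0, "grip": 0.68},
    {"x": -0.41, "y": -0.62, "z": 0.03, "yaw": 0, "grip": 0.68}
  ],
  "newtons": 12
}}

```text
clock: 0.95
eef_pos: [0.2804, 0.3607, 0.2025]
orientation: [3.14, 0.0, 2.753]
force: [-0.1, 0.1, -1.0]
gripper_width: 0.0594
gripper_force: 0.0
```

Run:
```python
from h import *
go((.4484,.2925,.12),(.4484,.2925,.026))
```

```text
at [0.2804 0.3607 0.2025] yaw 2.7533 width 0.0594 t 0.95
(0.4484, 0.2925, 0.12) -> [-0.605  0.002  0.275]
(0.4484, 0.2925, 0.026) -> [-0.605  0.002  0.588]
```

Call:
{"op": "carry_out", "data": {
  "targets": [
    {"x": -0.2, "y": 0, "z": 0.1, "yaw": 0, "grip": 0.68},
    {"x": -0.4, "y": 0, "z": 0.2, "yaw": 0, "grip": 0.68},
    {"x": -0.605, "y": 0.002, "z": 0.27, "yaw": 0, "grip": 0.68},
    {"x": -0.605, "y": 0.002, "z": 0.27, "yaw": 0, "grip": 0.68},
    {"x": -0.605, "y": 0.002, "z": 0.4, "yaw": 0, "grip": 0.68},
    {"x": -0.605, "y": 0.002, "z": 0.5, "yaw": 0, "grip": 0.68},
    {"x": -0.605, "y": 0.002, "z": 0.56, "yaw": 0, "grip": 0.68},
    {"x": -0.605, "y": 0.002, "z": 0.585, "yaw": 0, "grip": 0.68},
    {"x": -0.605, "y": 0.002, "z": 0.585, "yaw": 0, "grip": 0.68}
  ],
  "newtons": 12
}}

```text
clock: 2.08
eef_pos: [0.4477, 0.2927, 0.0267]
orientation: [-3.141, -0.0, 2.755]
force: [0.6, -0.8, 0.6]
gripper_width: 0.0592
gripper_force: 0.0
```

Call:
{"op": "carry_out", "data": {
  "targets": [
    {"x": 0, "y": 0, "z": 0, "yaw": 0, "grip": 0},
    {"x": 0, "y": 0, "z": 0, "yaw": 0, "grip": 0},
    {"x": 0, "y": 0, "z": 0, "yaw": 0, "grip": 0},
    {"x": 0, "y": 0, "z": 0, "yaw": 0, "grip": 0},
    {"x": 0, "y": 0, "z": 0, "yaw": 0, "grip": 0},
    {"x": 0, "y": 0, "z": 0, "yaw": 0, "grip": 0}
  ],
  "newtons": 12
}}

```text
clock: 2.82
eef_pos: [0.4481, 0.2918, 0.0267]
orientation: [-3.142, -0.0, 2.754]
force: [0.7, -0.5, 0.5]
gripper_width: 0.0073
gripper_force: 0.0
```

Run:
```python
from h import *
go((.4484,.2925,.13),(.47,.10,.15),(.47,.05,.15))
```

```text
at [0.4481 0.2918 0.0267] yaw 2.7537 width 0.0073 t 2.825
(0.4484, 0.2925, 0.13) -> [-0.     0.003 -0.344]
(0.47, 0.1, 0.15) -> [-0.309 -0.564 -0.411]
(0.47, 0.05, 0.15) -> [-0.372 -0.718 -0.411]
```

Run:
```python
from h import *
d=shot('top');s=shot('scene')
a=cv2.resize(d['color'][160:280,170:300,::-1],(400,370),interpolation=cv2.INTER_CUBIC)
b=cv2.resize(s['color'][150:260,200:330,::-1],(400,370),interpolation=cv2.INTER_CUBIC)
cv2.imwrite('pics/c2.png',np.hstack([a,b])); go()
```

```text
at [0.4481 0.2918 0.0267] yaw 2.7537 width 0.0028 t 2.925
```

View pics/c2.png

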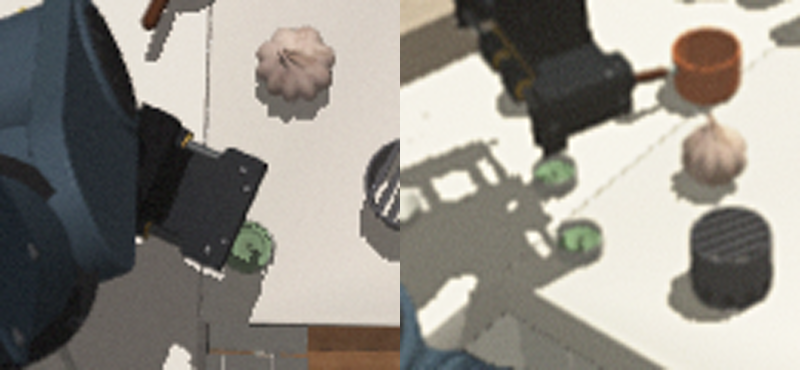

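Run:
```python
from h import *
s=shot('scene')
m,st,c=blob(s,(236,190,262,216),[35,25,40],[95,255,255]); print(st,c,onplane(s,*c,.012))
E=np.linalg.inv(np.array(s['extrinsics']))
p=sensors.state()['eef_pos']
for dz in (0,.022): 
    u=cv2.projectPoints(np.array([p-[0,0,dz]]),cv2.Rodrigues(E[:3,:3])[0],E[:3,3],np.array(s['intrinsics']),np.array(s['dist']))[0]; print(dz,u.ravel())
P=cloud(s)
for v in range(184,206,2): print(v,[ (P[v,u]*1000).round().tolist() if not np.isnan(P[v,u,0]) else None for u in (245,248,251)])
cv2.imwrite('pics/c3.png',cv2.resize(s['color'][165:220,215:280,::-1],(780,600),interpolation=cv2.INTER_CUBIC))
```

```text
[243 196  14   9  86] [249.87209302 200.65116279] [0.44865518 0.29274854 0.012     ]
0 [249.42343324 196.26873403]
0.022 [250.27623929 203.18848609]
184 [[381.0, 229.0, 131.0], [380.0, 218.0, 137.0], [384.0, 214.0, 136.0]]
186 [[383.0, 233.0, 123.0], [384.0, 224.0, 126.0], [391.0, 221.0, 123.0]]
188 [[435.0, 290.0, 61.0], [383.0, 224.0, 121.0], [391.0, 222.0, 117.0]]
190 [[436.0, 291.0, 54.0], [385.0, 226.0, 114.0], [393.0, 225.0, 109.0]]
192 [[441.0, 298.0, 42.0], [380.0, 222.0, 112.0], [449.0, 285.0, 42.0]]
194 [[475.0, 336.0, -2.0], [435.0, 282.0, 47.0], [446.0, 282.0, 39.0]]
196 [[465.0, 326.0, 1.0], [459.0, 309.0, 13.0], [465.0, 304.0, 11.0]]
198 [[453.0, 314.0, 8.0], [461.0, 312.0, 4.0], [463.0, 303.0, 7.0]]
200 [[444.0, 305.0, 11.0], [450.0, 301.0, 9.0], [455.0, 295.0, 9.0]]
202 [[440.0, 302.0, 9.0], [447.0, 299.0, 6.0], [451.0, 292.0, 7.0]]
204 [[431.0, 293.0, 13.0], [434.0, 285.0, 14.0], [441.0, 282.0, 12.0]]
```

View pics/c3.png

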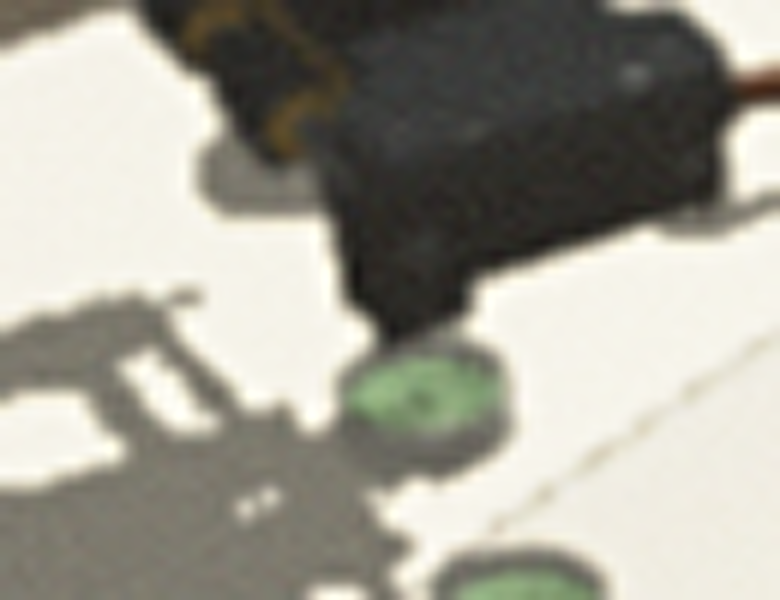

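The scene view shows the closed fingertips above the tea light, at about (248,195). The wick light at (250,201) hasn't moved. So the tips are a few centimetres higher than the reported z suggests, and I'll measure how much.

Run:
```python
from h import *
s=shot('scene');t=shot('top')
for x in (.435,.44,.445,.45):
    o,k=ray(s,248.3,195.2); print(x,(o+k*(x-o[0])/k[0]).round(4))
go()
print(sensors.state()['joint_pos'].round(4), [a for a in dir(r) if not a.startswith('_')])
for n,d in (('s',s),('t',t)):
    P=cloud(d).reshape(-1,3); q=P[(abs(P[:,0]-.448)<.1)&(abs(P[:,1]-.29)<.1)&(P[:,2]>.02)]
    h,e=np.histogram(q[:,2],bins=np.arange(.02,.26,.01)); print(n,dict(zip(e.round(2).tolist(),h.tolist())))
```

```text
0.435 [0.435  0.2813 0.0428]
0.44 [0.44   0.2867 0.0373]
0.445 [0.445  0.2921 0.0318]
0.45 [0.45   0.2975 0.0263]
at [0.448  0.2918 0.0267] yaw 2.7538 width 0.0006 t 3.075
[ 0.3681  0.6979  1.7963  0.      0.6475 -0.8148] ['Unreachable', 'nose_length']
s {0.02: 28, 0.03: 47, 0.04: 52, 0.05: 18, 0.06: 9, 0.07: 6, 0.08: 0, 0.09: 0, 0.1: 27, 0.11: 166, 0.12: 246, 0.13: 193, 0.14: 350, 0.15: 385, 0.16: 109, 0.17: 92, 0.18: 93, 0.19: 103, 0.2: 281, 0.21: 195, 0.22: 95, 0.23: 104, 0.24: 126}
t {0.02: 24, 0.03: 97, 0.04: 65, 0.05: 15, 0.06: 0, 0.07: 0, 0.08: 0, 0.09: 0, 0.1: 0, 0.11: 2, 0.12: 106, 0.13: 13, 0.14: 299, 0.15: 576, 0.16: 36, 0.17: 31, 0.18: 32, 0.19: 49, 0.2: 264, 0.21: 38, 0.22: 0, 0.23: 0, 0.24: 0}
```

Call:
{"op": "carry_out", "data": {
  "targets": [
    {"x": 0, "y": 0, "z": 0, "yaw": 0, "grip": 0.68},
    {"x": 0, "y": 0, "z": 0, "yaw": 0, "grip": 0.68},
    {"x": 0, "y": 0, "z": 0, "yaw": 0, "grip": 0.68},
    {"x": 0, "y": 0, "z": 0, "yaw": 0, "grip": 0.68},
    {"x": 0, "y": 0, "z": 0, "yaw": 0, "grip": 0.68},
    {"x": 0, "y": 0, "z": 0.02, "yaw": 0, "grip": 0.68},
    {"x": 0, "y": 0, "z": 0.04, "yaw": 0, "grip": 0.68},
    {"x": 0, "y": 0, "z": 0.06, "yaw": 0, "grip": 0.68},
    {"x": 0, "y": 0, "z": 0.06, "yaw": 0, "grip": 0.68},
    {"x": 0, "y": 0, "z": 0.06, "yaw": 0, "grip": 0.68}
  ],
  "newtons": 12
}}

```text
clock: 4.32
eef_pos: [0.448, 0.2918, 0.0086]
orientation: [-3.141, -0.0, 2.754]
force: [0.4, -0.0, -0.3]
gripper_width: 0.0591
gripper_force: 0.0
```

Run:
```python
from h import *
s=shot('scene');t=shot('top')
cv2.imwrite('pics/c4.png',cv2.resize(s['color'][165:220,215:280,::-1],(780,600),interpolation=cv2.INTER_CUBIC)); go()
```

```text
at [0.4482 0.2918 0.0089] yaw 2.7538 width 0.059 t 4.425
```

View pics/c4.png

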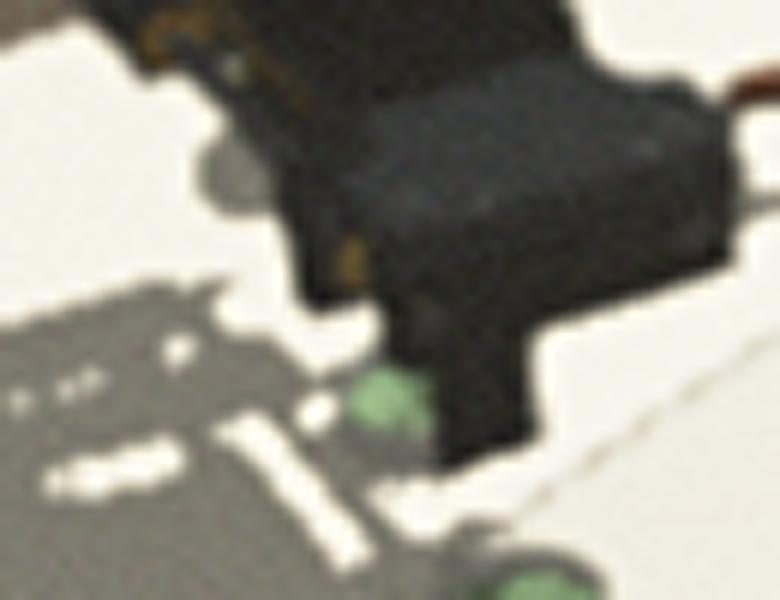

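The near fingertip is at about (252,208) and the tea light stands between the fingers. The tips are still roughly 15 mm up, so I'll go down in small steps and watch the force.

Call:
{"op": "carry_out", "data": {
  "targets": [
    {"x": 0, "y": 0, "z": 0.015, "yaw": 0, "grip": 0.68},
    {"x": 0, "y": 0, "z": 0.03, "yaw": 0, "grip": 0.68},
    {"x": 0, "y": 0, "z": 0.03, "yaw": 0, "grip": 0.68}
  ],
  "newtons": 12
}}

```text
clock: 4.8
eef_pos: [0.4477, 0.2917, -0.0007]
orientation: [-3.141, -0.001, 2.754]
force: [-0.6, -0.7, -0.2]
gripper_width: 0.0589
gripper_force: 0.0
```

Run:
```python
from h import *
s=shot('scene')
hsv=s['color'][165:220,240:275].max(2)
m=np.zeros((480,640),np.uint8); m[165:222,240:275]=(hsv<70)[:55] if 0 else (s['color'][165:222,240:275].max(2)<70)
n,l,st,c=cv2.connectedComponentsWithStats(m); i=1+np.argmax(st[1:,4]); pts=np.argwhere(l==i)
b=pts[pts[:,0]>=pts[:,0].max()-1]; print('lowest',b.tolist())
v,u=b.mean(0)
for z in (0,.005,.01,.015): print(z,onplane(s,u,v+.5,z).round(4))
go()
```

```text
lowest [[208, 252], [208, 253], [208, 254], [208, 255], [208, 256], [208, 257], [208, 258], [209, 252], [209, 253], [209, 254], [209, 255]]
0 [0.4414 0.272  0.    ]
0.005 [0.437  0.2674 0.005 ]
0.01 [0.4326 0.2628 0.01  ]
0.015 [0.4283 0.2582 0.015 ]
at [ 0.4479  0.2917 -0.0005] yaw 2.7538 width 0.0591 t 4.85
```

Call:
{"op": "carry_out", "data": {
  "targets": [
    {"x": 0, "y": 0, "z": 0.007, "yaw": 0, "grip": 0.68},
    {"x": 0, "y": 0, "z": 0.014, "yaw": 0, "grip": 0.68},
    {"x": 0, "y": 0, "z": 0.014, "yaw": 0, "grip": 0.68}
  ],
  "newtons": 12
}}

```text
clock: 5.22
eef_pos: [0.448, 0.2918, -0.0046]
orientation: [-3.141, -0.0, 2.754]
force: [0.1, 0.3, -0.1]
gripper_width: 0.0592
gripper_force: 0.0
```

Call:
{"op": "carry_out", "data": {
  "targets": [
    {"x": 0, "y": 0, "z": 0, "yaw": 0, "grip": 0.3},
    {"x": 0, "y": 0, "z": 0, "yaw": 0, "grip": 0.3},
    {"x": 0, "y": 0, "z": 0, "yaw": 0, "grip": 0.3},
    {"x": 0, "y": 0, "z": 0, "yaw": 0, "grip": 0.3},
    {"x": 0, "y": 0, "z": 0, "yaw": 0, "grip": 0.3},
    {"x": 0, "y": 0, "z": 0, "yaw": 0, "grip": 0.3}
  ],
  "newtons": 12
}}

```text
clock: 5.98
eef_pos: [0.4482, 0.2919, -0.0044]
orientation: [3.141, 0.0, 2.754]
force: [-0.1, 0.0, 1.8]
gripper_width: 0.0371
gripper_force: 12.0
```

Gripped at 37 mm and 12 N. I'll lift it and go towards the board.

Call:
{"op": "carry_out", "data": {
  "targets": [
    {"x": 0, "y": 0, "z": -0.1, "yaw": 0, "grip": 0.3},
    {"x": 0, "y": 0, "z": -0.25, "yaw": 0, "grip": 0.3},
    {"x": 0, "y": 0, "z": -0.4, "yaw": 0, "grip": 0.3},
    {"x": 0, "y": 0, "z": -0.4, "yaw": 0, "grip": 0.3},
    {"x": 0, "y": 0, "z": -0.4, "yaw": 0, "grip": 0.3}
  ]
}}

```text
clock: 6.6
eef_pos: [0.4474, 0.2915, 0.1152]
orientation: [-3.141, -0.001, 2.754]
force: [-0.8, -1.2, 0.1]
gripper_width: 0.0371
gripper_force: 12.0
```

Run:
```python
from h import *
go((.47,.05,.115),(.3777,-.289,.115))
```

```text
at [0.4474 0.2915 0.1152] yaw 2.7538 width 0.0371 t 6.6
(0.47, 0.05, 0.115) -> [-0.374 -0.717  0.001]
(0.3777, -0.289, 0.115) -> [-5.170e-01 -1.879e+00  1.000e-03]
```

Call:
{"op": "carry_out", "data": {
  "targets": [
    {"x": -0.09, "y": -0.18, "z": 0, "yaw": 0, "grip": 0.3},
    {"x": -0.19, "y": -0.36, "z": 0, "yaw": 0, "grip": 0.3},
    {"x": -0.28, "y": -0.54, "z": 0, "yaw": 0, "grip": 0.3},
    {"x": -0.374, "y": -0.72, "z": 0, "yaw": 0, "grip": 0.3},
    {"x": -0.374, "y": -0.72, "z": 0, "yaw": 0, "grip": 0.3},
    {"x": -0.374, "y": -0.72, "z": 0, "yaw": 0, "grip": 0.3}
  ]
}}

```text
clock: 7.35
eef_pos: [0.469, 0.0496, 0.1143]
orientation: [-3.141, -0.004, 2.752]
force: [-0.6, 0.2, -0.5]
gripper_width: 0.037
gripper_force: 12.0
```

Run:
```python
from h import *
go((.3777,-.17,.115),(.3777,-.21,.115),(.3777,-.289,.115))
```

```text
at [0.469  0.0496 0.1143] yaw 2.7524 width 0.037 t 7.35
(0.3777, -0.17, 0.115) -> [ 0.004 -0.793 -0.002]
(0.3777, -0.21, 0.115) -> [-0.047 -0.916 -0.002]
(0.3777, -0.289, 0.115) -> [-0.147 -1.16  -0.002]
```

Call:
{"op": "carry_out", "data": {
  "targets": [
    {"x": 0, "y": -0.2, "z": 0, "yaw": 0, "grip": 0.3},
    {"x": 0, "y": -0.4, "z": 0, "yaw": 0, "grip": 0.3},
    {"x": 0, "y": -0.6, "z": 0, "yaw": 0, "grip": 0.3},
    {"x": -0.02, "y": -0.8, "z": 0, "yaw": 0, "grip": 0.3},
    {"x": -0.1, "y": -0.99, "z": 0, "yaw": 0, "grip": 0.3},
    {"x": -0.1, "y": -0.99, "z": 0, "yaw": 0, "grip": 0.3},
    {"x": -0.1, "y": -0.99, "z": 0, "yaw": 0, "grip": 0.3}
  ]
}}

```text
clock: 8.22
eef_pos: [0.3854, -0.2346, 0.1149]
orientation: [3.14, -0.003, 2.755]
force: [-0.3, 0.4, -0.4]
gripper_width: 0.0368
gripper_force: 12.0
```

Run:
```python
from h import *
go((.3777,-.289,.115))
s=shot('scene');t=shot('top')
a=cv2.resize(t['color'][170:310,400:540,::-1],(400,400),interpolation=cv2.INTER_CUBIC)
b=cv2.resize(s['color'][230:370,370:510,::-1],(400,400),interpolation=cv2.INTER_CUBIC)
cv2.imwrite('pics/c5.png',np.hstack([a,b]))
```

```text
at [ 0.3854 -0.2346  0.1149] yaw 2.7554 width 0.0368 t 8.225
(0.3777, -0.289, 0.115) -> [-0.045 -0.178 -0.   ]
```

View pics/c5.png

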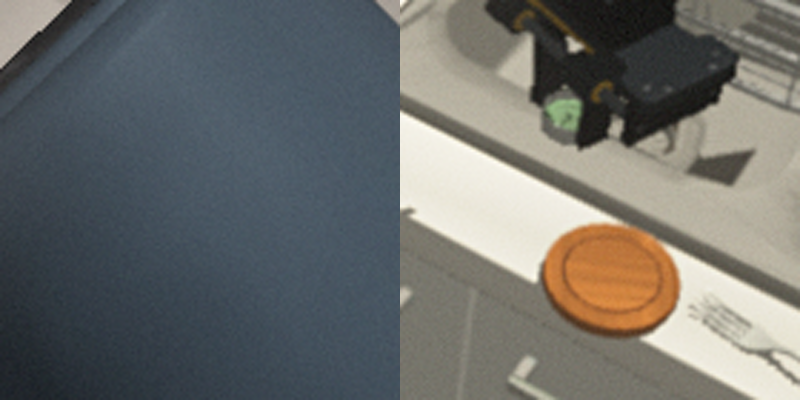

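The scene crop shows the board with its ring centred at about (444,325), and the tea light in the jaws at about (427,269). I'll compare where the tea light is with the tool pose.

Run:
```python
from h import *
s=shot('scene');P=cloud(s)
print('ring',onplane(s,444.2,325.2,.012).round(4))
m,st,c=blob(s,(415,255,445,285),[35,25,40],[95,255,255]); q=P[m]; print(st,c,'tea wax depth',np.nanmedian(q,axis=0).round(4), np.nanmin(q,0).round(4),np.nanmax(q,0).round(4))
m,st,c=blob(s,(405,295,480,355),[5,110,60],[20,255,255]); q=P[m]; q=q[abs(q[:,2]-.013)<.004]; 
(cx,cy),rr=cv2.minEnclosingCircle(q[:,:2].astype(np.float32)*1000); print('board',cx,cy,rr,np.median(q[:,2]), q.mean(0))
go((.3777,-.289,.115),(.3777,-.289,.03),(.3777,-.289,.015))
```

```text
ring [ 0.3797 -0.2893  0.012 ]
[419 264  15  12 136] [427.19117647 268.99264706] tea wax depth [ 0.3866 -0.23    0.1269] [ 0.3327 -0.262   0.1224] [ 0.4037 -0.2165  0.203 ]
board 378.0926513671875 -288.8381042480469 49.14786148071289 0.01241570223869104 [ 0.37529488 -0.29067685  0.0124332 ]
at [ 0.3855 -0.2342  0.1152] yaw 2.757 width 0.037 t 8.375
(0.3777, -0.289, 0.115) -> [-0.044 -0.179  0.001]
(0.3777, -0.289, 0.03) -> [-0.044 -0.179  0.284]
(0.3777, -0.289, 0.015) -> [-0.044 -0.179  0.334]
```

Call:
{"op": "carry_out", "data": {
  "targets": [
    {"x": -0.044, "y": -0.18, "z": 0, "yaw": 0, "grip": 0.3},
    {"x": -0.044, "y": -0.18, "z": 0, "yaw": 0, "grip": 0.3},
    {"x": -0.044, "y": -0.18, "z": 0.1, "yaw": 0, "grip": 0.3},
    {"x": -0.044, "y": -0.18, "z": 0.2, "yaw": 0, "grip": 0.3},
    {"x": -0.044, "y": -0.18, "z": 0.28, "yaw": 0, "grip": 0.3},
    {"x": -0.044, "y": -0.18, "z": 0.32, "yaw": 0, "grip": 0.3},
    {"x": -0.044, "y": -0.18, "z": 0.32, "yaw": 0, "grip": 0.3},
    {"x": -0.044, "y": -0.18, "z": 0.32, "yaw": 0, "grip": 0.3}
  ]
}}

```text
clock: 9.38
eef_pos: [0.378, -0.2918, 0.0202]
orientation: [-3.141, 0.001, 2.754]
force: [-0.3, -0.1, -0.2]
gripper_width: 0.0371
gripper_force: 12.0
```

Run:
```python
from h import *
go((.378,-.289,.0085))
s=shot('scene');P=cloud(s)
cv2.imwrite('pics/c6.png',cv2.resize(s['color'][270:360,390:510,::-1],(720,540),interpolation=cv2.INTER_CUBIC))
```

```text
at [ 0.378  -0.2918  0.0202] yaw 2.7545 width 0.0371 t 9.375
(0.378, -0.289, 0.0085) -> [0.004 0.009 0.039]
```

View pics/c6.png

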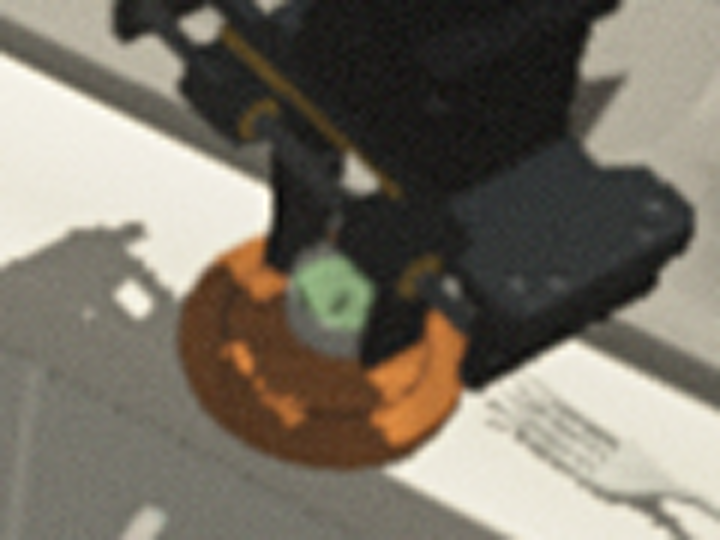

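The tea light is over the middle of the board, at about (447,319), a little above it. I'll lower it until it touches.

Call:
{"op": "carry_out", "data": {
  "targets": [
    {"x": 0.004, "y": 0.009, "z": 0.015, "yaw": 0, "grip": 0.3},
    {"x": 0.004, "y": 0.009, "z": 0.03, "yaw": 0, "grip": 0.3},
    {"x": 0.004, "y": 0.009, "z": 0.038, "yaw": 0, "grip": 0.3},
    {"x": 0.004, "y": 0.009, "z": 0.038, "yaw": 0, "grip": 0.3}
  ]
}}

```text
clock: 9.93
eef_pos: [0.3773, -0.2889, 0.0079]
orientation: [3.141, -0.0, 2.754]
force: [0.5, -0.5, -0.3]
gripper_width: 0.0371
gripper_force: 12.0
```

Call:
{"op": "carry_out", "data": {
  "targets": [
    {"x": 0, "y": 0, "z": 0.005, "yaw": 0, "grip": 0.3},
    {"x": 0, "y": 0, "z": 0.005, "yaw": 0, "grip": 0.3}
  ]
}}

```text
clock: 10.18
eef_pos: [0.3775, -0.289, 0.0074]
orientation: [-3.141, 0.0, 2.754]
force: [-1.5, 0.7, 7.6]
gripper_width: 0.0369
gripper_force: 12.0
```

Call:
{"op": "carry_out", "data": {
  "targets": [
    {"x": 0, "y": 0, "z": -0.003, "yaw": 0, "grip": 0.5},
    {"x": 0, "y": 0, "z": -0.003, "yaw": 0, "grip": 0.65},
    {"x": 0, "y": 0, "z": -0.003, "yaw": 0, "grip": 0.65},
    {"x": 0, "y": 0, "z": -0.003, "yaw": 0, "grip": 0.65},
    {"x": 0, "y": 0, "z": -0.06, "yaw": 0, "grip": 0.65},
    {"x": 0, "y": 0, "z": -0.25, "yaw": 0, "grip": 1},
    {"x": 0, "y": 0, "z": -0.4, "yaw": 0, "grip": 1},
    {"x": 0, "y": 0, "z": -0.4, "yaw": 0, "grip": 1}
  ]
}}

```text
clock: 11.18
eef_pos: [0.3791, -0.2908, 0.1297]
orientation: [-3.138, 0.007, 2.754]
force: [0.2, -0.4, 0.6]
gripper_width: 0.0784
gripper_force: 0.0
```

Run:
```python
from h import *
go((.43,.0,.125),(.446,.1058,.125),(.446,.1058,.02))
s=shot('scene')
m,st,c=blob(s,(425,300,465,345),[35,25,40],[95,255,255]); print(st,c,onplane(s,*c,.024).round(4))
```

```text
at [ 0.3791 -0.2908  0.1297] yaw 2.7541 width 0.0784 t 11.175
(0.43, 0.0, 0.125) -> [0.209 0.962 0.016]
(0.446, 0.1058, 0.125) -> [0.293 1.308 0.016]
(0.446, 0.1058, 0.02) -> [0.293 1.308 0.366]
[436 316  18  14 195] [444.67692308 322.24102564] [ 0.3771 -0.2898  0.024 ]
```

Tea light is down at (0.377, -0.290), 1 mm from the board centre. Hood next.

Call:
{"op": "carry_out", "data": {
  "targets": [
    {"x": 0.04, "y": 0.2, "z": 0.01, "yaw": 0, "grip": 1},
    {"x": 0.08, "y": 0.4, "z": 0.01, "yaw": 0, "grip": 1},
    {"x": 0.12, "y": 0.6, "z": 0.01, "yaw": 0, "grip": 1},
    {"x": 0.16, "y": 0.8, "z": 0.01, "yaw": 0, "grip": 1},
    {"x": 0.22, "y": 1, "z": 0.01, "yaw": 0, "grip": 1},
    {"x": 0.22, "y": 1, "z": 0.01, "yaw": 0, "grip": 1},
    {"x": 0.22, "y": 1, "z": 0.01, "yaw": 0, "grip": 1}
  ]
}}

```text
clock: 12.1
eef_pos: [0.4291, 0.0139, 0.1226]
orientation: [-3.141, -0.002, 2.755]
force: [-0.2, -0.6, -0.4]
gripper_width: 0.0871
gripper_force: 0.0
```

Run:
```python
from h import *
go((.4458,.1056,.125),(.4458,.1056,.04),(.4458,.1056,.012))
```

```text
at [0.4291 0.0139 0.1226] yaw 2.7552 width 0.0871 t 12.1
(0.4458, 0.1056, 0.125) -> [ 0.063  0.304 -0.008]
(0.4458, 0.1056, 0.04) -> [0.063 0.304 0.275]
(0.4458, 0.1056, 0.012) -> [0.063 0.304 0.369]
```

Call:
{"op": "carry_out", "data": {
  "targets": [
    {"x": 0.04, "y": 0.18, "z": 0, "yaw": 0, "grip": 1},
    {"x": 0.063, "y": 0.304, "z": 0, "yaw": 0, "grip": 1},
    {"x": 0.063, "y": 0.304, "z": 0, "yaw": 0, "grip": 1},
    {"x": 0.063, "y": 0.304, "z": 0.05, "yaw": 0, "grip": 1},
    {"x": 0.063, "y": 0.304, "z": 0.12, "yaw": 0, "grip": 1},
    {"x": 0.063, "y": 0.304, "z": 0.19, "yaw": 0, "grip": 1},
    {"x": 0.063, "y": 0.304, "z": 0.25, "yaw": 0, "grip": 1},
    {"x": 0.063, "y": 0.304, "z": 0.25, "yaw": 0, "grip": 1}
  ]
}}

```text
clock: 13.1
eef_pos: [0.4458, 0.1031, 0.0474]
orientation: [-3.14, -0.004, 2.75]
force: [-0.2, 0.0, -1.5]
gripper_width: 0.0869
gripper_force: 0.0
```

Call:
{"op": "carry_out", "data": {
  "targets": [
    {"x": 0, "y": 0, "z": 0.04, "yaw": 0, "grip": 1},
    {"x": 0, "y": 0, "z": 0.08, "yaw": 0, "grip": 1},
    {"x": 0, "y": 0, "z": 0.118, "yaw": 0, "grip": 1},
    {"x": 0, "y": 0, "z": 0.118, "yaw": 0, "grip": 1}
  ]
}}

```text
clock: 13.6
eef_pos: [0.4461, 0.1054, 0.0124]
orientation: [-3.141, -0.002, 2.754]
force: [-0.4, 0.1, 0.6]
gripper_width: 0.0872
gripper_force: 0.0
```

Call:
{"op": "carry_out", "data": {
  "targets": [
    {"x": 0, "y": 0, "z": 0, "yaw": 0, "grip": 0.6},
    {"x": 0, "y": 0, "z": 0, "yaw": 0, "grip": 0.6},
    {"x": 0, "y": 0, "z": 0, "yaw": 0, "grip": 0.6},
    {"x": 0, "y": 0, "z": 0, "yaw": 0, "grip": 0.6},
    {"x": 0, "y": 0, "z": 0, "yaw": 0, "grip": 0.6}
  ],
  "newtons": 20
}}

```text
clock: 14.22
eef_pos: [0.4471, 0.1054, 0.0136]
orientation: [3.141, 0.001, 2.754]
force: [-0.3, 1.5, 3.3]
gripper_width: 0.0643
gripper_force: 20.0
```

Call:
{"op": "carry_out", "data": {
  "targets": [
    {"x": 0, "y": 0, "z": -0.1, "yaw": 0, "grip": 0.6},
    {"x": 0, "y": 0, "z": -0.22, "yaw": 0, "grip": 0.6},
    {"x": 0, "y": 0, "z": -0.34, "yaw": 0, "grip": 0.6},
    {"x": 0, "y": 0, "z": -0.36, "yaw": 0, "grip": 0.6},
    {"x": -0.05, "y": -0.15, "z": -0.36, "yaw": 0, "grip": 0.6},
    {"x": -0.1, "y": -0.32, "z": -0.36, "yaw": 0, "grip": 0.6},
    {"x": -0.12, "y": -0.48, "z": -0.36, "yaw": 0, "grip": 0.6},
    {"x": -0.12, "y": -0.64, "z": -0.36, "yaw": 0, "grip": 0.6},
    {"x": -0.12, "y": -0.64, "z": -0.36, "yaw": 0, "grip": 0.6},
    {"x": -0.12, "y": -0.64, "z": -0.36, "yaw": 0, "grip": 0.6}
  ]
}}

```text
clock: 15.48
eef_pos: [0.4068, -0.0856, 0.1205]
orientation: [3.141, -0.002, 2.753]
force: [0.6, -0.4, -1.3]
gripper_width: 0.0641
gripper_force: 20.0
```

Run:
```python
from h import *
go((.378,-.2893,.12),(.378,-.2893,.075))
```

```text
at [ 0.4068 -0.0856  0.1205] yaw 2.7527 width 0.0641 t 15.475
(0.378, -0.2893, 0.12) -> [-0.169 -0.665  0.002]
(0.378, -0.2893, 0.075) -> [-0.169 -0.665  0.152]
```

Call:
{"op": "carry_out", "data": {
  "targets": [
    {"x": -0.04, "y": -0.17, "z": 0, "yaw": 0, "grip": 0.6},
    {"x": -0.08, "y": -0.34, "z": 0, "yaw": 0, "grip": 0.6},
    {"x": -0.12, "y": -0.51, "z": 0, "yaw": 0, "grip": 0.6},
    {"x": -0.17, "y": -0.665, "z": 0, "yaw": 0, "grip": 0.6},
    {"x": -0.17, "y": -0.665, "z": 0, "yaw": 0, "grip": 0.6},
    {"x": -0.17, "y": -0.665, "z": 0, "yaw": 0, "grip": 0.6},
    {"x": -0.17, "y": -0.665, "z": 0.08, "yaw": 0, "grip": 0.6},
    {"x": -0.17, "y": -0.665, "z": 0.15, "yaw": 0, "grip": 0.6},
    {"x": -0.17, "y": -0.665, "z": 0.15, "yaw": 0, "grip": 0.6},
    {"x": -0.17, "y": -0.665, "z": 0.15, "yaw": 0, "grip": 0.6}
  ]
}}

```text
clock: 16.73
eef_pos: [0.3797, -0.2888, 0.0766]
orientation: [3.141, -0.0, 2.756]
force: [0.1, -1.0, -1.6]
gripper_width: 0.0643
gripper_force: 20.0
```

Run:
```python
from h import *
go((.3785,-.2893,.028),(.3785,-.2893,.0265))
s=shot('scene');P=cloud(s)
cv2.imwrite('pics/c7.png',cv2.resize(s['color'][260:360,380:510,::-1],(780,600),interpolation=cv2.INTER_CUBIC))
```

```text
at [ 0.3797 -0.2888  0.0766] yaw 2.7557 width 0.0643 t 16.725
(0.3785, -0.2893, 0.028) -> [ 0.003 -0.003  0.162]
(0.3785, -0.2893, 0.0265) -> [ 0.003 -0.003  0.167]
```

View pics/c7.png

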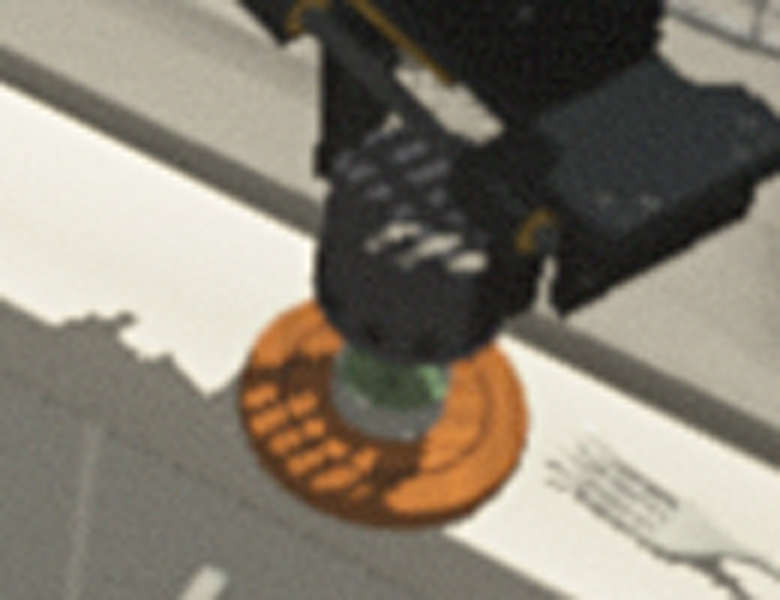

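The hood hangs level above the tea light, which sits in the ring at about (445,323). I'll lower it.

Call:
{"op": "carry_out", "data": {
  "targets": [
    {"x": 0.002, "y": -0.002, "z": 0.04, "yaw": 0, "grip": 0.6},
    {"x": 0.002, "y": -0.002, "z": 0.08, "yaw": 0, "grip": 0.6},
    {"x": 0.002, "y": -0.002, "z": 0.12, "yaw": 0, "grip": 0.6},
    {"x": 0.002, "y": -0.002, "z": 0.15, "yaw": 0, "grip": 0.6},
    {"x": 0.002, "y": -0.002, "z": 0.163, "yaw": 0, "grip": 0.6},
    {"x": 0.002, "y": -0.002, "z": 0.163, "yaw": 0, "grip": 0.6}
  ]
}}

```text
clock: 17.52
eef_pos: [0.3784, -0.2902, 0.027]
orientation: [3.141, -0.001, 2.754]
force: [-0.3, -0.6, -1.0]
gripper_width: 0.0642
gripper_force: 20.0
```

Call:
{"op": "carry_out", "data": {
  "targets": [
    {"x": 0, "y": 0, "z": 0.004, "yaw": 0, "grip": 0.6},
    {"x": 0, "y": 0, "z": 0.004, "yaw": 0, "grip": 0.6}
  ]
}}

```text
clock: 17.77
eef_pos: [0.3786, -0.2905, 0.0264]
orientation: [-3.141, 0.001, 2.754]
force: [0.8, -0.2, -0.6]
gripper_width: 0.0641
gripper_force: 20.0
```

Call:
{"op": "carry_out", "data": {
  "targets": [
    {"x": 0, "y": 0.003, "z": 0.004, "yaw": 0, "grip": 0.6},
    {"x": 0, "y": 0.003, "z": 0.004, "yaw": 0, "grip": 0.6}
  ]
}}

```text
clock: 18.02
eef_pos: [0.379, -0.29, 0.0256]
orientation: [-3.141, 0.001, 2.754]
force: [-2.4, -1.0, 4.1]
gripper_width: 0.0642
gripper_force: 20.0
```

Contact. I'll release and rise.

Call:
{"op": "carry_out", "data": {
  "targets": [
    {"x": 0, "y": 0, "z": 0, "yaw": 0, "grip": 0.85},
    {"x": 0, "y": 0, "z": 0, "yaw": 0, "grip": 1},
    {"x": 0, "y": 0, "z": 0, "yaw": 0, "grip": 1},
    {"x": 0, "y": 0, "z": 0, "yaw": 0, "grip": 1},
    {"x": 0, "y": 0, "z": -0.08, "yaw": 0, "grip": 1},
    {"x": 0, "y": 0, "z": -0.25, "yaw": 0, "grip": 1},
    {"x": 0, "y": 0, "z": -0.4, "yaw": 0, "grip": 1},
    {"x": 0, "y": 0, "z": -0.4, "yaw": 0, "grip": 1}
  ]
}}

```text
clock: 19.02
eef_pos: [0.3805, -0.2913, 0.148]
orientation: [-3.138, 0.007, 2.754]
force: [0.3, 0.7, -0.5]
gripper_width: 0.087
gripper_force: 0.0
```

Call:
{"op": "carry_out", "data": {
  "targets": [
    {"x": 0, "y": 0.2, "z": 0, "yaw": 0, "grip": 1},
    {"x": 0, "y": 0.4, "z": 0, "yaw": 0, "grip": 1},
    {"x": 0, "y": 0.6, "z": 0, "yaw": 0, "grip": 1},
    {"x": 0, "y": 0.8, "z": 0, "yaw": 0, "grip": 1},
    {"x": 0, "y": 1, "z": 0, "yaw": 0, "grip": 1},
    {"x": 0, "y": 1, "z": 0, "yaw": 0, "grip": 1},
    {"x": 0, "y": 1, "z": 0, "yaw": 0, "grip": 1}
  ]
}}

```text
clock: 19.9
eef_pos: [0.4913, -0.0115, 0.1439]
orientation: [-3.141, -0.002, 2.755]
force: [-0.6, -0.3, 0.8]
gripper_width: 0.0869
gripper_force: 0.0
```

Run:
```python
from h import *
s=shot('scene');t=shot('top')
def clu(P,c,z0,z1,R=.06):
    q=P.reshape(-1,3); q=q[(np.hypot(q[:,0]-c[0],q[:,1]-c[1])<R)&(q[:,2]>z0)&(q[:,2]<z1)]
    (x,y),rr=cv2.minEnclosingCircle(q[:,:2].astype(np.float32)*1000) if len(q) else ((0,0),0)
    return len(q),round(x,1),round(y,1),round(rr,1),np.percentile(q[:,2],[50,90]).round(4) if len(q) else None
for n,d in (('s',s),('t',t)):
    P=cloud(d)
    print(n,'hood',clu(P,(.378,-.289),.05,.065),'pan',clu(P,(.62,.27),.03,.045,.036))
    # handle: points 0.04..0.08 from pan axis
    q=P.reshape(-1,3); D=q[:,:2]-[.62,.27]; rr=np.hypot(*D.T); k=(rr>.04)&(rr<.08)&(q[:,2]>.02)&(q[:,2]<.045)&(D[:,0]<0)
    print('handle',k.sum(),np.median(D[k],0).round(4), np.arctan2(*np.median(D[k],0)[::-1]) )
go((.6,.15,.16),(.6197,.2704,.16),(.6197,.2704,.0))
```

```text
s hood (508, 378.7, -292.4, 34.0, array([0.0552, 0.0576])) pan (162, 619.9, 270.4, 35.5, array([0.0344, 0.0392]))
handle 47 [-0.0548  0.0182] 2.8210225667163
t hood (434, 377.4, -291.2, 31.9, array([0.0555, 0.0581])) pan (171, 619.0, 271.5, 33.8, array([0.0364, 0.0395]))
handle 77 [-0.0523  0.0194] 2.787053361846719
at [ 0.4915 -0.0128  0.1443] yaw 2.7521 width 0.0871 t 20.0
(0.6, 0.15, 0.16) -> [-0.129  0.639 -0.052]
(0.6197, 0.2704, 0.16) -> [-0.037  1.036 -0.052]
(0.6197, 0.2704, 0.0) -> [-0.037  1.036  0.481]
```

Call:
{"op": "carry_out", "data": {
  "targets": [
    {"x": -0.04, "y": 0.2, "z": -0.03, "yaw": 0, "grip": 1},
    {"x": -0.08, "y": 0.4, "z": -0.05, "yaw": 0, "grip": 1},
    {"x": -0.09, "y": 0.6, "z": -0.05, "yaw": 0, "grip": 1},
    {"x": -0.06, "y": 0.8, "z": -0.05, "yaw": 0, "grip": 1},
    {"x": -0.037, "y": 1, "z": -0.05, "yaw": 0, "grip": 1},
    {"x": -0.037, "y": 1, "z": -0.05, "yaw": 0, "grip": 1},
    {"x": -0.037, "y": 1, "z": -0.05, "yaw": 0, "grip": 1}
  ]
}}

```text
clock: 20.88
eef_pos: [0.6157, 0.2597, 0.1592]
orientation: [-3.14, -0.001, 2.752]
force: [-0.2, -0.5, 0.4]
gripper_width: 0.0871
gripper_force: 0.0
```

Run:
```python
from h import *
go((.6195,.2705,.05),(.6195,.2705,.01))
s=shot('scene')
cv2.imwrite('pics/c8.png',cv2.resize(s['color'][90:210,220:380,::-1],(800,600),interpolation=cv2.INTER_CUBIC))
```

```text
at [0.6157 0.2597 0.1592] yaw 2.7522 width 0.0871 t 20.875
(0.6195, 0.2705, 0.05) -> [0.002 0.038 0.364]
(0.6195, 0.2705, 0.01) -> [0.002 0.038 0.497]
```

View pics/c8.png

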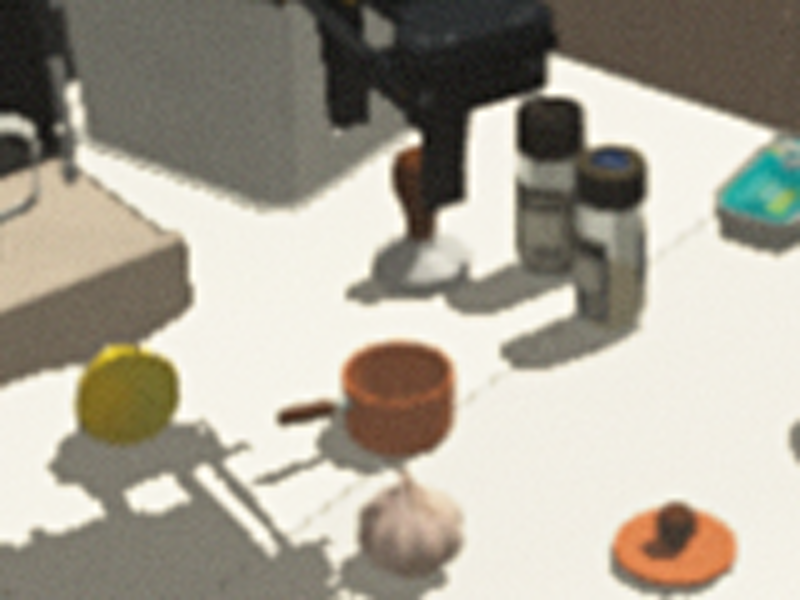

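The pan is clear between the lemon and the garlic, with its handle pointing left at crop (310,412). I'll descend.

Call:
{"op": "carry_out", "data": {
  "targets": [
    {"x": 0.002, "y": 0.038, "z": 0.1, "yaw": 0, "grip": 1},
    {"x": 0.002, "y": 0.038, "z": 0.2, "yaw": 0, "grip": 1},
    {"x": 0.002, "y": 0.038, "z": 0.3, "yaw": 0, "grip": 1},
    {"x": 0.002, "y": 0.038, "z": 0.37, "yaw": 0, "grip": 1},
    {"x": 0.002, "y": 0.038, "z": 0.43, "yaw": 0, "grip": 1},
    {"x": 0.002, "y": 0.038, "z": 0.48, "yaw": 0, "grip": 1},
    {"x": 0.002, "y": 0.038, "z": 0.5, "yaw": 0, "grip": 1},
    {"x": 0.002, "y": 0.038, "z": 0.5, "yaw": 0, "grip": 1}
  ]
}}

```text
clock: 21.92
eef_pos: [0.6197, 0.2727, 0.0098]
orientation: [-3.141, -0.0, 2.754]
force: [0.0, 0.3, -0.3]
gripper_width: 0.0871
gripper_force: 0.0
```

Call:
{"op": "carry_out", "data": {
  "targets": [
    {"x": 0, "y": 0, "z": 0, "yaw": 0, "grip": 0.5},
    {"x": 0, "y": 0, "z": 0, "yaw": 0, "grip": 0.5},
    {"x": 0, "y": 0, "z": 0, "yaw": 0, "grip": 0.5},
    {"x": 0, "y": 0, "z": 0, "yaw": 0, "grip": 0.5},
    {"x": 0, "y": 0, "z": 0, "yaw": 0, "grip": 0.5}
  ],
  "newtons": 20
}}

```text
clock: 22.55
eef_pos: [0.62, 0.2727, 0.0104]
orientation: [3.141, 0.0, 2.754]
force: [-1.0, 0.3, 3.4]
gripper_width: 0.0619
gripper_force: 20.0
```

Call:
{"op": "carry_out", "data": {
  "targets": [
    {"x": 0, "y": 0, "z": -0.1, "yaw": 0, "grip": 0.5},
    {"x": 0, "y": 0, "z": -0.22, "yaw": 0, "grip": 0.5},
    {"x": 0, "y": 0, "z": -0.36, "yaw": 0, "grip": 0.5},
    {"x": 0, "y": 0, "z": -0.42, "yaw": 0, "grip": 0.5},
    {"x": 0, "y": 0, "z": -0.42, "yaw": 0, "grip": 0.5},
    {"x": 0, "y": 0, "z": -0.42, "yaw": 0, "grip": 0.5}
  ]
}}

```text
clock: 23.3
eef_pos: [0.6183, 0.2721, 0.1339]
orientation: [-3.139, -0.003, 2.754]
force: [0.3, -0.2, -1.6]
gripper_width: 0.0619
gripper_force: 20.0
```

Run:
```python
from h import *
go((.54,.16,.135),(.46,.03,.135))
s=shot('scene')
cv2.imwrite('pics/c9.png',cv2.resize(s['color'][70:190,220:380,::-1],(800,600),interpolation=cv2.INTER_CUBIC))
```

```text
at [0.6183 0.2721 0.1339] yaw 2.7537 width 0.0619 t 23.3
(0.54, 0.16, 0.135) -> [ 0.1   -0.445 -0.004]
(0.46, 0.03, 0.135) -> [ 0.183 -0.947 -0.004]
```

View pics/c9.png

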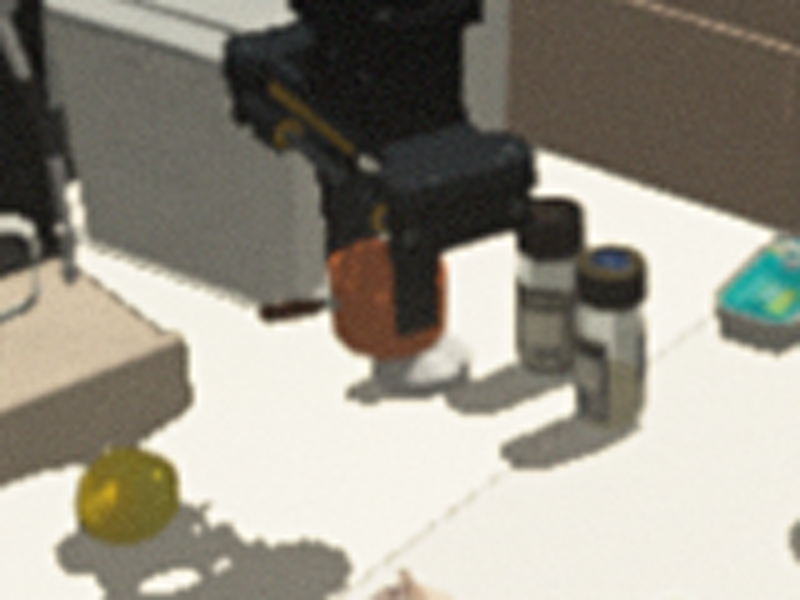

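The pan hangs in the jaws and looks level, body at crop (388,300). I'll carry it over.

Call:
{"op": "carry_out", "data": {
  "targets": [
    {"x": 0.035, "y": -0.15, "z": 0, "yaw": 0, "grip": 0.5},
    {"x": 0.07, "y": -0.3, "z": 0, "yaw": 0, "grip": 0.5},
    {"x": 0.1, "y": -0.45, "z": 0, "yaw": 0, "grip": 0.5},
    {"x": 0.13, "y": -0.62, "z": 0, "yaw": 0, "grip": 0.5},
    {"x": 0.16, "y": -0.79, "z": 0, "yaw": 0, "grip": 0.5},
    {"x": 0.18, "y": -0.95, "z": 0, "yaw": 0, "grip": 0.5},
    {"x": 0.18, "y": -0.95, "z": 0, "yaw": 0, "grip": 0.5},
    {"x": 0.18, "y": -0.95, "z": 0, "yaw": 0, "grip": 0.5}
  ]
}}

```text
clock: 24.35
eef_pos: [0.4622, 0.0292, 0.1354]
orientation: [3.141, -0.001, 2.753]
force: [0.7, -0.2, -1.1]
gripper_width: 0.0619
gripper_force: 20.0
```

Run:
```python
from h import *
go((.3785,-.25,.135),(.3785,-.2905,.135))
```

```text
at [0.4622 0.0292 0.1354] yaw 2.7528 width 0.0619 t 24.35
(0.3785, -0.25, 0.135) -> [-0.095 -0.967  0.001]
(0.3785, -0.2905, 0.135) -> [-1.460e-01 -1.092e+00  1.000e-03]
```

Call:
{"op": "carry_out", "data": {
  "targets": [
    {"x": -0.015, "y": -0.17, "z": 0, "yaw": 0, "grip": 0.5},
    {"x": -0.03, "y": -0.34, "z": 0, "yaw": 0, "grip": 0.5},
    {"x": -0.045, "y": -0.51, "z": 0, "yaw": 0, "grip": 0.5},
    {"x": -0.06, "y": -0.68, "z": 0, "yaw": 0, "grip": 0.5},
    {"x": -0.08, "y": -0.84, "z": 0, "yaw": 0, "grip": 0.5},
    {"x": -0.1, "y": -0.97, "z": 0, "yaw": 0, "grip": 0.5},
    {"x": -0.1, "y": -0.97, "z": 0, "yaw": 0, "grip": 0.5},
    {"x": -0.1, "y": -0.97, "z": 0, "yaw": 0, "grip": 0.5}
  ]
}}

```text
clock: 25.35
eef_pos: [0.3801, -0.2505, 0.1355]
orientation: [3.141, -0.001, 2.755]
force: [-0.4, -0.1, -2.0]
gripper_width: 0.0617
gripper_force: 20.0
```

Run:
```python
from h import *
s=shot('scene');P=cloud(s);q=P.reshape(-1,3)
k=(np.hypot(q[:,0]-.378,q[:,1]+.291)<.06)&(q[:,2]>.05)&(q[:,2]<.063)
(x,y),r_=cv2.minEnclosingCircle(q[k][:,:2].astype(np.float32)*1000);print('hood',k.sum(),x,y,r_, np.median(q[k],0))
go((.3785,-.291,.135),(.3785,-.291,.08))
```

```text
hood 504 378.1602783203125 -289.63006591796875 34.0890998840332 [ 0.37558922 -0.29115586  0.05504668]
at [ 0.38   -0.25    0.1356] yaw 2.7556 width 0.0615 t 25.4
(0.3785, -0.291, 0.135) -> [-0.047 -0.128  0.002]
(0.3785, -0.291, 0.08) -> [-0.047 -0.128  0.185]
```

Call:
{"op": "carry_out", "data": {
  "targets": [
    {"x": -0.047, "y": -0.127, "z": 0, "yaw": 0, "grip": 0.5},
    {"x": -0.047, "y": -0.127, "z": 0, "yaw": 0, "grip": 0.5},
    {"x": -0.047, "y": -0.127, "z": 0.06, "yaw": 0, "grip": 0.5},
    {"x": -0.047, "y": -0.127, "z": 0.12, "yaw": 0, "grip": 0.5},
    {"x": -0.047, "y": -0.127, "z": 0.18, "yaw": 0, "grip": 0.5},
    {"x": -0.047, "y": -0.127, "z": 0.21, "yaw": 0, "grip": 0.5},
    {"x": -0.047, "y": -0.127, "z": 0.22, "yaw": 0, "grip": 0.5},
    {"x": -0.047, "y": -0.127, "z": 0.22, "yaw": 0, "grip": 0.5}
  ]
}}

```text
clock: 26.4
eef_pos: [0.3786, -0.2919, 0.0701]
orientation: [-3.142, 0.0, 2.754]
force: [-0.2, -0.8, -1.5]
gripper_width: 0.0616
gripper_force: 20.0
```

Call:
{"op": "carry_out", "data": {
  "targets": [
    {"x": 0, "y": 0, "z": 0.008, "yaw": 0, "grip": 0.5},
    {"x": 0, "y": 0, "z": 0.008, "yaw": 0, "grip": 0.5},
    {"x": 0, "y": 0, "z": 0.008, "yaw": 0, "grip": 0.5}
  ]
}}

```text
clock: 26.78
eef_pos: [0.3784, -0.2923, 0.0678]
orientation: [-3.141, 0.0, 2.754]
force: [-0.7, -0.2, -1.4]
gripper_width: 0.0617
gripper_force: 20.0
```

Call:
{"op": "carry_out", "data": {
  "targets": [
    {"x": 0, "y": 0.004, "z": 0.004, "yaw": 0, "grip": 0.5},
    {"x": 0, "y": 0.004, "z": 0.004, "yaw": 0, "grip": 0.5}
  ]
}}

```text
clock: 27.02
eef_pos: [0.3789, -0.2912, 0.0664]
orientation: [-3.141, 0.0, 2.754]
force: [0.2, -0.2, -0.7]
gripper_width: 0.062
gripper_force: 20.0
```

Call:
{"op": "carry_out", "data": {
  "targets": [
    {"x": 0, "y": 0, "z": 0.003, "yaw": 0, "grip": 0.5},
    {"x": 0, "y": 0, "z": 0.003, "yaw": 0, "grip": 0.5}
  ]
}}

```text
clock: 27.28
eef_pos: [0.379, -0.2912, 0.0663]
orientation: [-3.141, 0.001, 2.754]
force: [-0.1, 1.2, 6.8]
gripper_width: 0.0621
gripper_force: 20.0
```

Contact. I'll release, rise and go back towards the lid.

Call:
{"op": "carry_out", "data": {
  "targets": [
    {"x": 0, "y": 0, "z": 0, "yaw": 0, "grip": 0.8},
    {"x": 0, "y": 0, "z": 0, "yaw": 0, "grip": 1},
    {"x": 0, "y": 0, "z": 0, "yaw": 0, "grip": 1},
    {"x": 0, "y": 0, "z": 0, "yaw": 0, "grip": 1},
    {"x": 0, "y": 0, "z": 0, "yaw": 0, "grip": 1},
    {"x": 0, "y": 0, "z": -0.08, "yaw": 0, "grip": 1},
    {"x": 0, "y": 0, "z": -0.2, "yaw": 0, "grip": 1},
    {"x": 0, "y": 0, "z": -0.3, "yaw": 0, "grip": 1},
    {"x": 0, "y": 0, "z": -0.3, "yaw": 0, "grip": 1}
  ]
}}

```text
clock: 28.4
eef_pos: [0.3799, -0.2924, 0.1574]
orientation: [-3.139, 0.005, 2.754]
force: [0.1, -0.8, -0.2]
gripper_width: 0.0871
gripper_force: 0.0
```

Call:
{"op": "carry_out", "data": {
  "targets": [
    {"x": 0, "y": 0.2, "z": 0, "yaw": 0, "grip": 0.7},
    {"x": 0, "y": 0.4, "z": 0, "yaw": 0, "grip": 0.6},
    {"x": 0, "y": 0.6, "z": 0, "yaw": 0, "grip": 0.6},
    {"x": 0, "y": 0.8, "z": 0, "yaw": 0, "grip": 0.6},
    {"x": 0, "y": 1, "z": 0, "yaw": 0, "grip": 0.6},
    {"x": 0, "y": 1, "z": 0, "yaw": 0, "grip": 0.6},
    {"x": 0, "y": 1, "z": 0, "yaw": 0, "grip": 0.6}
  ]
}}

```text
clock: 29.28
eef_pos: [0.4914, -0.0132, 0.1544]
orientation: [-3.141, -0.002, 2.755]
force: [-0.3, 0.1, 0.1]
gripper_width: 0.0524
gripper_force: 0.0
```

Run:
```python
from h import *
s=shot('scene','s10.png');t=shot('top')
def rim(P,c,z0,z1,R=.05):
    q=P.reshape(-1,3); q=q[(np.hypot(q[:,0]-c[0],q[:,1]-c[1])<R)&(q[:,2]>z0)&(q[:,2]<z1)]
    (x,y),rr=cv2.minEnclosingCircle(q[:,:2].astype(np.float32)*1000); return len(q),round(x,1),round(y,1),round(rr,1),np.percentile(q[:,2],[50,90]).round(4)
for d in (s,t):
    P=cloud(d); print('panrim(R<36)',rim(P,(.378,-.291),.086,.1,.036),'lid disc',rim(P,(.615,.087),.004,.016,.036),'knob',rim(P,(.615,.087),.02,.036,.02))
print('scene pan px blob',blob(s,(410,270,480,330),[0,110,50],[20,255,255])[1:], )
kt=blob(t,(300,132,330,160),[0,0,0],[179,255,80])[2]; ks=blob(s,(345,186,365,208),[0,0,0],[179,255,80])[2]
print('knob tri',kt,ks,tri(t,kt,s,ks))
a=cv2.resize(s['color'][250:350,390:510,::-1],(400,333),interpolation=cv2.INTER_CUBIC);b=cv2.resize(t['color'][120:170,285:345,::-1],(400,333),interpolation=cv2.INTER_CUBIC)
cv2.imwrite('pics/c10.png',np.hstack([a,b]))
go((.6,.0,.16),(.6155,.087,.16))
```

```text
panrim(R<36) (278, 378.5, -288.3, 35.3, array([0.0912, 0.0946])) lid disc (265, 615.1, 87.0, 34.4, array([0.009 , 0.0116])) knob (55, 614.8, 86.0, 11.4, array([0.0273, 0.0314]))
panrim(R<36) (192, 376.5, -293.0, 34.5, array([0.0927, 0.0955])) lid disc (365, 616.7, 89.8, 32.3, array([0.009 , 0.0117])) knob (73, 615.4, 86.5, 10.3, array([0.0288, 0.0325]))
scene pan px blob (array([ 420,  286,   49,   44, 1108], dtype=int32), array([447.41155235, 305.95036101]))
knob tri [322.5        148.50588235] [354.28 196.2 ] (array([0.59890818, 0.07158495, 0.03397274]), np.float64(0.01032747320907404))
at [ 0.4915 -0.0144  0.1548] yaw 2.7521 width 0.052 t 29.375
(0.6, 0.0, 0.16) -> [-0.316  0.182 -0.017]
(0.6155, 0.087, 0.16) -> [-0.254  0.47  -0.017]
```

View pics/c10.png

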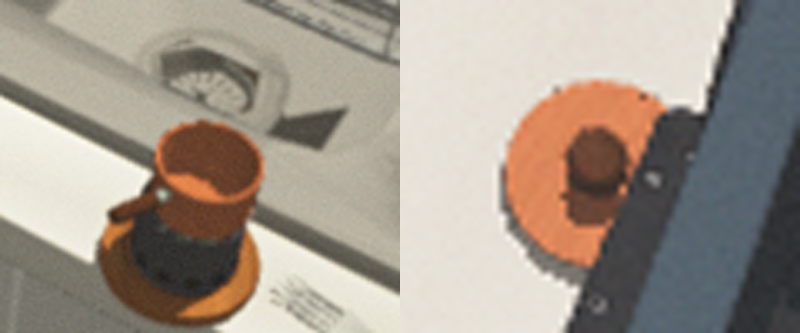

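The pan stands upright on the hood, its rim at about (453,298), with its centre near (0.378, -0.291). The lid's knob is at (0.615, 0.0868). I'll turn the gripper by 0.5 rad so its body stays clear of the dish rack.

Call:
{"op": "carry_out", "data": {
  "targets": [
    {"x": -0.05, "y": 0.1, "z": -0.02, "yaw": 0.3, "grip": 0.6},
    {"x": -0.1, "y": 0.2, "z": -0.02, "yaw": 0.6, "grip": 0.6},
    {"x": -0.15, "y": 0.3, "z": -0.02, "yaw": 0.9, "grip": 0.6},
    {"x": -0.2, "y": 0.4, "z": -0.02, "yaw": 1, "grip": 0.6},
    {"x": -0.254, "y": 0.47, "z": -0.02, "yaw": 1, "grip": 0.6},
    {"x": -0.254, "y": 0.47, "z": -0.02, "yaw": 1, "grip": 0.6},
    {"x": -0.254, "y": 0.47, "z": -0.02, "yaw": 1, "grip": 0.6}
  ]
}}

```text
clock: 30.25
eef_pos: [0.6149, 0.0867, 0.1609]
orientation: [-3.14, -0.001, 2.252]
force: [-0.4, -0.3, -0.2]
gripper_width: 0.0525
gripper_force: 0.0
```

Run:
```python
from h import *
go((.615,.0868,.04),(.615,.0868,.02),(.615,.0868,.008))
```

```text
at [0.6149 0.0867 0.1609] yaw 2.2519 width 0.0525 t 30.25
(0.615, 0.0868, 0.04) -> [0.    0.001 0.403]
(0.615, 0.0868, 0.02) -> [0.    0.001 0.47 ]
(0.615, 0.0868, 0.008) -> [0.    0.001 0.51 ]
```

Call:
{"op": "carry_out", "data": {
  "targets": [
    {"x": 0, "y": 0, "z": 0.1, "yaw": 0, "grip": 0.6},
    {"x": 0, "y": 0, "z": 0.2, "yaw": 0, "grip": 0.6},
    {"x": 0, "y": 0, "z": 0.3, "yaw": 0, "grip": 0.6},
    {"x": 0, "y": 0, "z": 0.38, "yaw": 0, "grip": 0.6},
    {"x": 0, "y": 0, "z": 0.43, "yaw": 0, "grip": 0.6},
    {"x": 0, "y": 0, "z": 0.46, "yaw": 0, "grip": 0.6},
    {"x": 0, "y": 0, "z": 0.46, "yaw": 0, "grip": 0.6}
  ]
}}

```text
clock: 31.12
eef_pos: [0.6159, 0.088, 0.0233]
orientation: [-3.141, -0.0, 2.253]
force: [0.4, 0.5, -0.3]
gripper_width: 0.0522
gripper_force: 0.0
```

Run:
```python
from h import *
s=shot('scene')
go((.615,.0868,.012),(.615,.0868,.008))
cv2.imwrite('pics/c11.png',cv2.resize(s['color'][165:225,315:395,::-1],(800,600),interpolation=cv2.INTER_CUBIC))
```

```text
at [0.6164 0.0881 0.0239] yaw 2.2535 width 0.0519 t 31.175
(0.615, 0.0868, 0.012) -> [-0.001 -0.006  0.04 ]
(0.615, 0.0868, 0.008) -> [-0.001 -0.006  0.053]
```

View pics/c11.png

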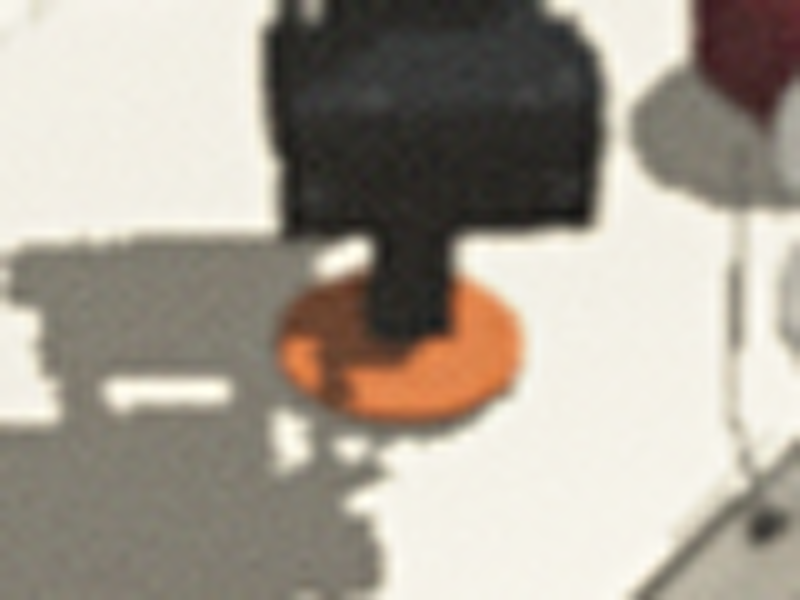

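The near fingertip is at about (356,199). By ray that puts the tips at about 35 mm height with the tool reading 24 mm. I'll lower to a reading of 4 mm, which leaves the tips about 14 mm up, above the disc and around the knob.

Call:
{"op": "carry_out", "data": {
  "targets": [
    {"x": -0.001, "y": -0.005, "z": 0.025, "yaw": 0, "grip": 0.6},
    {"x": -0.001, "y": -0.005, "z": 0.05, "yaw": 0, "grip": 0.6},
    {"x": -0.001, "y": -0.005, "z": 0.064, "yaw": 0, "grip": 0.6},
    {"x": -0.001, "y": -0.005, "z": 0.064, "yaw": 0, "grip": 0.6}
  ]
}}

```text
clock: 31.68
eef_pos: [0.6148, 0.0872, 0.0037]
orientation: [-3.141, -0.001, 2.254]
force: [0.7, 0.9, -0.1]
gripper_width: 0.0523
gripper_force: 0.0
```

Call:
{"op": "carry_out", "data": {
  "targets": [
    {"x": 0, "y": 0, "z": 0, "yaw": 0, "grip": 0.15},
    {"x": 0, "y": 0, "z": 0, "yaw": 0, "grip": 0.15},
    {"x": 0, "y": 0, "z": 0, "yaw": 0, "grip": 0.15},
    {"x": 0, "y": 0, "z": 0, "yaw": 0, "grip": 0.15},
    {"x": 0, "y": 0, "z": 0, "yaw": 0, "grip": 0.15},
    {"x": 0, "y": 0, "z": 0, "yaw": 0, "grip": 0.15}
  ],
  "newtons": 12
}}

```text
clock: 32.42
eef_pos: [0.6154, 0.0872, 0.0044]
orientation: [3.141, 0.0, 2.254]
force: [0.2, 0.7, 1.0]
gripper_width: 0.0201
gripper_force: 12.0
```

Call:
{"op": "carry_out", "data": {
  "targets": [
    {"x": 0, "y": 0, "z": -0.1, "yaw": 0, "grip": 0.15},
    {"x": 0, "y": 0, "z": -0.22, "yaw": 0, "grip": 0.15},
    {"x": 0, "y": 0, "z": -0.38, "yaw": 0, "grip": 0.15},
    {"x": 0, "y": 0, "z": -0.52, "yaw": 0, "grip": 0.15},
    {"x": 0, "y": 0, "z": -0.52, "yaw": 0, "grip": 0.15}
  ]
}}

```text
clock: 33.05
eef_pos: [0.6177, 0.0871, 0.1641]
orientation: [3.135, 0.005, 2.254]
force: [0.1, -0.4, -1.2]
gripper_width: 0.02
gripper_force: 12.0
```

Run:
```python
from h import *
go((.46,.0,.16),(.38,-.20,.16))
s=shot('scene');P=cloud(s).reshape(-1,3)
q=P[(np.hypot(P[:,0]-.615,P[:,1]-.087)<.034)&(P[:,2]>.14)&(P[:,2]<.18)]
# lid disc plane by orange mask
m,st,c=blob(s,(300,100,420,200),[0,110,50],[20,255,255]); Q=cloud(s)[m]; Q=Q[(Q[:,2]>.1)]
print(st,c,Q.mean(0).round(4)); A=np.linalg.lstsq(np.c_[Q[:,:2]-Q[:,:2].mean(0),np.ones(len(Q))],Q[:,2],rcond=None)[0]; print('slope',A.round(3))
```

```text
at [0.6177 0.0871 0.1641] yaw 2.2539 width 0.02 t 33.05
(0.46, 0.0, 0.16) -> [ 0.107 -0.591  0.014]
(0.38, -0.2, 0.16) -> [-0.242 -1.219  0.014]
[344 139  26  14 232] [356.79310345 145.92672414] [0.6099 0.0817 0.169 ]
slope [-0.045 -0.06   0.169]
```

Call:
{"op": "carry_out", "data": {
  "targets": [
    {"x": 0.03, "y": -0.15, "z": 0, "yaw": 0, "grip": 0.15},
    {"x": 0.06, "y": -0.3, "z": 0, "yaw": 0, "grip": 0.15},
    {"x": 0.09, "y": -0.45, "z": 0, "yaw": 0, "grip": 0.15},
    {"x": 0.1, "y": -0.59, "z": 0, "yaw": 0, "grip": 0.15},
    {"x": 0.02, "y": -0.73, "z": 0, "yaw": 0, "grip": 0.15},
    {"x": -0.07, "y": -0.87, "z": 0, "yaw": 0, "grip": 0.15},
    {"x": -0.13, "y": -1, "z": 0, "yaw": 0, "grip": 0.15},
    {"x": -0.13, "y": -1, "z": 0, "yaw": 0, "grip": 0.15},
    {"x": -0.13, "y": -1, "z": 0, "yaw": 0, "grip": 0.15}
  ]
}}

```text
clock: 34.22
eef_pos: [0.4062, -0.1316, 0.1592]
orientation: [-3.141, -0.003, 2.253]
force: [1.1, -0.2, -0.9]
gripper_width: 0.0201
gripper_force: 12.0
```

Run:
```python
from h import *
s=shot('scene');P=cloud(s);q=P.reshape(-1,3)
# pan rim ellipse from scene: orange mask points at rim height; handle excluded by radius
k=(np.hypot(q[:,0]-.378,q[:,1]+.29)<.037)&(q[:,2]>.088)&(q[:,2]<.1); Q=q[k][:,:2]
A=np.c_[2*Q,np.ones(len(Q))]; c=np.linalg.lstsq(A,(Q**2).sum(1),rcond=None)[0]; print('rim fit',k.sum(),c[:2].round(4),np.sqrt(c[2]+c[:2]@c[:2]).round(4),((Q.min(0)+Q.max(0))/2).round(4))
go((.3785,-.291,.16),(.3785,-.291,.108))
```

```text
rim fit 232 [ 0.3797 -0.2926] 0.0293 [ 0.3782 -0.2926]
at [ 0.4065 -0.1313  0.1595] yaw 2.2543 width 0.0197 t 34.275
(0.3785, -0.291, 0.16) -> [-0.354 -0.409 -0.002]
(0.3785, -0.291, 0.108) -> [-0.354 -0.409  0.172]
```

Call:
{"op": "carry_out", "data": {
  "targets": [
    {"x": -0.1, "y": -0.12, "z": 0, "yaw": 0, "grip": 0.15},
    {"x": -0.2, "y": -0.24, "z": 0, "yaw": 0, "grip": 0.15},
    {"x": -0.3, "y": -0.35, "z": 0, "yaw": 0, "grip": 0.15},
    {"x": -0.355, "y": -0.409, "z": 0, "yaw": 0, "grip": 0.15},
    {"x": -0.355, "y": -0.409, "z": 0, "yaw": 0, "grip": 0.15},
    {"x": -0.355, "y": -0.409, "z": 0.06, "yaw": 0, "grip": 0.15},
    {"x": -0.355, "y": -0.409, "z": 0.12, "yaw": 0, "grip": 0.15},
    {"x": -0.355, "y": -0.409, "z": 0.17, "yaw": 0, "grip": 0.15},
    {"x": -0.355, "y": -0.409, "z": 0.17, "yaw": 0, "grip": 0.15},
    {"x": -0.355, "y": -0.409, "z": 0.17, "yaw": 0, "grip": 0.15}
  ]
}}

```text
clock: 35.52
eef_pos: [0.3796, -0.2913, 0.1095]
orientation: [3.141, -0.0, 2.255]
force: [-0.0, 0.6, -0.2]
gripper_width: 0.0203
gripper_force: 12.0
```

Run:
```python
from h import *
s=shot('scene')
go((.379,-.2914,.1),(.379,-.2914,.094))
cv2.imwrite('pics/c12.png',cv2.resize(s['color'][255:345,400:520,::-1],(800,600),interpolation=cv2.INTER_CUBIC))
```

```text
at [ 0.3796 -0.2918  0.1098] yaw 2.2551 width 0.0202 t 35.575
(0.379, -0.2914, 0.1) -> [ 0.002 -0.001  0.033]
(0.379, -0.2914, 0.094) -> [ 0.002 -0.001  0.053]
```

View pics/c12.png

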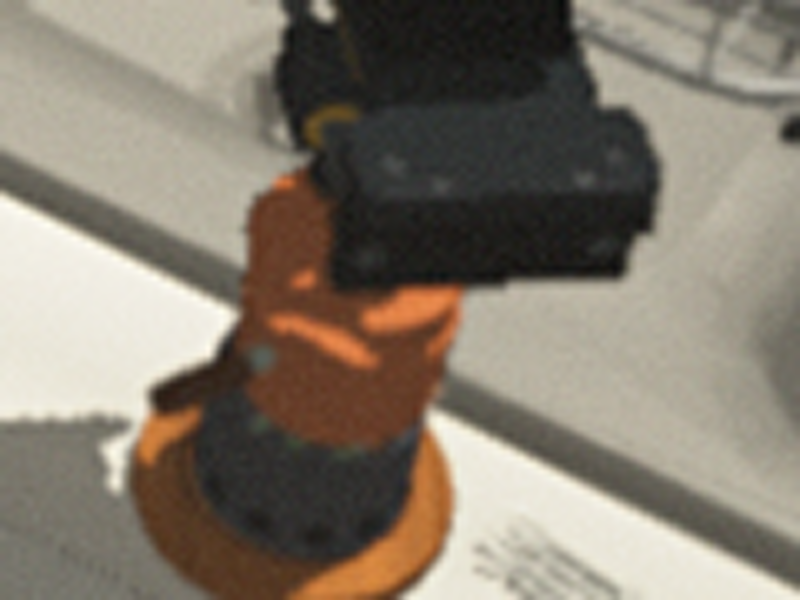

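The lid hangs over the pan, its disc lined up with the rim at about (453,297). I'll lower it in small steps, watching the force.

Call:
{"op": "carry_out", "data": {
  "targets": [
    {"x": 0.002, "y": 0, "z": 0.015, "yaw": 0, "grip": 0.15},
    {"x": 0.002, "y": 0, "z": 0.03, "yaw": 0, "grip": 0.15},
    {"x": 0.002, "y": 0, "z": 0.042, "yaw": 0, "grip": 0.15},
    {"x": 0.002, "y": 0, "z": 0.042, "yaw": 0, "grip": 0.15}
  ]
}}

```text
clock: 36.08
eef_pos: [0.3786, -0.2919, 0.0963]
orientation: [3.141, -0.001, 2.253]
force: [0.6, -0.1, -0.5]
gripper_width: 0.0202
gripper_force: 12.0
```

Call:
{"op": "carry_out", "data": {
  "targets": [
    {"x": 0, "y": 0, "z": 0.005, "yaw": 0, "grip": 0.15},
    {"x": 0, "y": 0, "z": 0.008, "yaw": 0, "grip": 0.15},
    {"x": 0, "y": 0, "z": 0.008, "yaw": 0, "grip": 0.15}
  ]
}}

```text
clock: 36.45
eef_pos: [0.3788, -0.2921, 0.0943]
orientation: [3.142, 0.0, 2.254]
force: [-0.1, -0.2, -0.6]
gripper_width: 0.02
gripper_force: 12.0
```

Below the height where the rim would block it and still free, so the step is inside the pan. I'll go down to contact.

Call:
{"op": "carry_out", "data": {
  "targets": [
    {"x": 0, "y": 0, "z": 0.004, "yaw": 0, "grip": 0.15},
    {"x": 0, "y": 0, "z": 0.004, "yaw": 0, "grip": 0.15}
  ]
}}

```text
clock: 36.7
eef_pos: [0.3789, -0.2922, 0.0934]
orientation: [3.142, 0.001, 2.254]
force: [-0.0, 0.3, 2.4]
gripper_width: 0.02
gripper_force: 12.0
```

Call:
{"op": "carry_out", "data": {
  "targets": [
    {"x": 0, "y": 0, "z": 0.002, "yaw": 0, "grip": 0.15},
    {"x": 0, "y": 0, "z": 0.002, "yaw": 0, "grip": 0.15}
  ]
}}

```text
clock: 36.95
eef_pos: [0.3789, -0.2922, 0.0933]
orientation: [-3.142, 0.001, 2.254]
force: [-0.2, 0.3, 8.3]
gripper_width: 0.0204
gripper_force: 12.0
```

Seated at the expected height, with a reading of 0.093. I'll release and back off.

Call:
{"op": "carry_out", "data": {
  "targets": [
    {"x": 0, "y": 0, "z": -0.002, "yaw": 0, "grip": 0.35},
    {"x": 0, "y": 0, "z": -0.002, "yaw": 0, "grip": 0.5},
    {"x": 0, "y": 0, "z": -0.002, "yaw": 0, "grip": 0.5},
    {"x": 0, "y": 0, "z": -0.002, "yaw": 0, "grip": 0.5},
    {"x": 0, "y": 0, "z": -0.002, "yaw": 0, "grip": 0.5},
    {"x": 0, "y": 0, "z": -0.08, "yaw": 0, "grip": 0.5},
    {"x": 0, "y": 0, "z": -0.2, "yaw": 0, "grip": 0.5},
    {"x": 0, "y": 0, "z": -0.25, "yaw": 0, "grip": 0.5},
    {"x": 0, "y": 0, "z": -0.25, "yaw": 0, "grip": 0.5}
  ]
}}

```text
clock: 38.08
eef_pos: [0.3793, -0.2926, 0.1685]
orientation: [-3.142, 0.003, 2.254]
force: [-0.1, -0.5, 0.4]
gripper_width: 0.0431
gripper_force: 0.0
```

Call:
{"op": "carry_out", "data": {
  "targets": [
    {"x": 0.1, "y": 0.15, "z": 0, "yaw": 0, "grip": 0.5},
    {"x": 0.2, "y": 0.3, "z": 0, "yaw": 0, "grip": 0.5},
    {"x": 0.3, "y": 0.45, "z": 0, "yaw": 0, "grip": 0.5},
    {"x": 0.4, "y": 0.6, "z": 0, "yaw": 0, "grip": 0.5},
    {"x": 0.4, "y": 0.6, "z": 0, "yaw": 0, "grip": 0.5},
    {"x": 0.4, "y": 0.6, "z": 0, "yaw": 0, "grip": 0.5}
  ]
}}

```text
clock: 38.83
eef_pos: [0.4423, -0.0854, 0.1668]
orientation: [-3.141, -0.001, 2.255]
force: [0.1, 0.7, 0.6]
gripper_width: 0.0435
gripper_force: 0.0
```

Run:
```python
from h import *
s=shot('scene');t=shot('top')
for d in (s,t):
    q=cloud(d).reshape(-1,3); 
    for n,z0,z1,R in (('disc',.093,.104,.045),('knob',.108,.125,.04)):
        k=(np.hypot(q[:,0]-.379,q[:,1]+.291)<R)&(q[:,2]>z0)&(q[:,2]<z1); Q=q[k]
        if len(Q)<8: print(n,len(Q)); continue
        c,rr=cv2.minEnclosingCircle(Q[:,:2].astype(np.float32)*1000)
        A=np.linalg.lstsq(np.c_[Q[:,:2]-Q[:,:2].mean(0),np.ones(len(Q))],Q[:,2],rcond=None)[0]
        print(n,len(Q),np.round(c,1),round(rr,1),'z',np.median(Q[:,2]).round(4),'max',Q[:,2].max().round(4),'slope',A[:2].round(3))
go()
```

```text
disc 565 [ 373.3 -290.6] 37.6 z 0.0977 max 0.103 slope [ 0.004 -0.001]
knob 104 [ 376.4 -293.4] 11.1 z 0.1175 max 0.1217 slope [0.263 0.069]
disc 694 [ 372.2 -291.7] 38.2 z 0.0982 max 0.1036 slope [-0.002  0.003]
knob 99 [ 377.3 -292.9] 10.5 z 0.1182 max 0.1234 slope [ 0.002 -0.182]
at [ 0.4424 -0.0864  0.167 ] yaw 2.2522 width 0.0438 t 38.925
```

The lid disc is level at 0.098 m, as expected, and the knob is centred at (0.377, -0.293). I'll hand the job in.

```bash
python3 -c "
from plant import workorder
print(workorder.job_done())"
```

```text
the job is handed in; nothing more can be done
None
```

The butter warmer is set up on its board (tea light, hood, pan, lid fully home), the arm kept clear of the garlic, wooden pot and lemon, and the job was handed in at about 39 s; no verdict came back.

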